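# Hang a lift-off guard door on a gear test cell

### The arm

A 6-joint arm with a two-finger parallel gripper is mounted at the origin on the work surface. World frame = base frame: x ahead of the robot, y to its left, z up, the work surface at z = 0. Lengths are in m, angles in rad, forces in N, time in s.
With the tool pointing down it reaches from about 0.3 to 1 m from the base axis. Payload 5.1 kg.
Tool frame: the origin (TCP) lies at the very end of the fingers, on their centre line; the grasp point (between the pads) lies 19 mm behind it; z points along the fingers, y is the line along which they close (so a half turn about z gives the same grasp; the last joint's range is limited). The gripper opens to 95 mm and grips with 3 to 60 N. Pads are 20 mm wide; open, the fingers measure 119 mm over their backs; the gripper's body (75 mm by 180 mm) begins 59 mm behind the grasp point.
Start: joints at [1.225, 0.124, 1.65, -0, 1.367, -0.083], TCP at [0.169, 0.628, 0.19] pointing down, gripper open.
Joint ranges: [-2.61, 2.61], [-1.02, 2.33], [0.03, 2.71], [-1.35, 4.49], [0.32, 2.68], [-2.91, 2.91]. Speed limits (rad/s): [2.57, 2.57, 3.14, 3.14, 3.14, 3.14].

### API

Orientations are given as a rotation vector (axis times angle).
In Python, from rig import robot gives the robot as it stands. The module is installed in compiled form; this text tells all that it offers.
- The arm moves only by the tool carry_out, never from a script. Its argument "deltas" is a list of rows, each an object with "dr": the turn, a rotation vector about the tool's x, y, z in degrees, a list of three; "dp": the shift along the tool's x, y, z in cm, a list of three; "grip": the finger opening in cm, from 0 to 9.51. In form: [{"dr": [ax, ay, az], "dp": [dx, dy, dz], "grip": grip}, ...]. A call has 1 to 12 rows; each row is the pose to reach, as a shift and turn from the pose commanded when the call began, along the tool's axes at that moment; what a row does not reach only later rows make up. A row lasts 1/12 s, in which the tool goes at most 41.7 mm and 7.16 degrees, less where a joint would pass 70% of its speed; a pose out of reach is approached as far as the arm can. A call with a gripper value outside its range is refused whole. The fingers move at their own pace and stop on an object; "force" is the grip in N (left out, the last holds). Time passes only in rows, so rows that repeat a pose let the fingers close. It gives the time, the measured TCP pose, the force, the opening and the grip force at its end, in the units of the state.
- robot.state(): the state, without advancing time (a new reading comes with each control period).
- robot.grab_frame(name): name is "side" or "top"; returns a dict with "color" (480x640x3 uint8, red, green, blue), "K" (3x3 intrinsics, pixels), "k1" (the pictures are not rectified: a ray, as slopes to the right and down, at radius r is drawn at 1 + k1 r^2 times it, then the intrinsics apply), "world_to_cam" (4x4, takes a point from world to camera coordinates). Camera axes: x right, y up, looking along -z (the intrinsics and any distortion apply to the point x, -y, -z); pixel columns grow to the right and rows downward; lengths in m; the calibration is good to about 2 mm. A picture is of the moment at which its call begins. There is no depth.
- robot.job_done(): hands the job in; it is judged then, once.
Trained networks look in the newest picture that a camera, given by its name, has taken for a name from the list of things; names that differ only in an ending like _2 or _b are one class to them, and where a whole thing is asked for, a point or a joint stands for the part that bears it (a point fixed in the world has none). Each returns a list of dicts, best first, with "p" (0 to 1); they miss things now and then, are a little off and sometimes report something else, mostly with a low value. They report only what shows in the picture. A call takes as long as a camera call. They do not tell look-alikes from the thing itself.
- robot.search_frame(target, camera): "extent" ([left, top, right, bottom] in pixels, round what is visible of it).
- robot.outline_of(target, camera): "pixels" (480x640 bool, what is visible of it) and "extent" ([left, top, right, bottom] in pixels, round what is visible of it).
- robot.pinpoint(target, camera): "location" ([row, column] in pixels: a listed point, or the origin of a listed thing).
The state is a dict: "t": time; "joint_pos": joint angles; "qvel": joint speeds; "joint_efforts": joint torques, N m; "position": TCP position; "orientation": TCP orientation; "wrist_force": force on the tool from outside, world axes, zero at the start; "ft_torque": the same for the moment, N m; "grip_width": opening from 0.0 (shut) to 1.0 (fully open); "grip_force": force on a finger pad.
Only numpy, scipy, OpenCV 4.12 (cv2) and the standard library are available. Lean on these libraries where they do the work, as an engineer would, in place of code of your own. Each camera call takes 0.05 s, during which the arm holds its last target. There are 200 camera calls.

### The job

Pick up the black guard door with the red handle and lay it fully home, flat and square, in the pocket of the blue sloped cradle with its top end uppermost, and let go. Then take it up again, stand it upright, lower both hinge knuckles fully down onto the grey cell's two brass pins with the door standing well open, and let go. Finally swing it shut flat against the cell's front, leaving the motor, loose gear and screwdriver where they lie.

Things in the scene. Friction and masses are not known exactly. Their poses are not given: they have to be found in the camera images.
- door: Loose guard door, about 0.35 kg: black frame, two clear panes, panel 140 (x) by 120 (y) by 12 mm thick. Axes: x parallel to the hinge line, towards the door's top; y from hinge side to free edge; z out of the outer (handle) face. Starts lying flat on its inner face, z up. Origin: centre of the inner face. Mass centre near the panel's centre.
- door_grip (a point): Centre of the door's red handle bar, 40 mm above the inner face over the panel's centre (door axes). Bar 16 (x) by 74 (y) by 16 mm, 32 to 48 mm above the inner face, on legs at its two ends, open below.
- door_top (a point): Middle of the door's top edge (half-way through its 12 mm thickness): from the door's origin (70, 0, 6) mm, door axes. The top 25 mm is solid frame 12 mm thick, to be pinched over this edge.
- door_edge (a point): Middle of the door's free edge: from the door's origin (0, 60, 6) mm, door axes.
- knuckle_upper (a point): Centre of the lower mouth of the upper steel hinge knuckle: a ring 20 mm long (from here towards door +x), 22 mm outside, hole 10.8 mm. From the door's origin (35, -74, 11) mm, door axes.
- knuckle_lower (a point): Same for the lower knuckle: from the door's origin (-55, -74, 11) mm. The two knuckles share one line, 90 mm apart.
- cell: Fixed grey gear test cell, a box 154 (x) by 90 (y) by 160 mm tall; origin on the bench below it. Axes: y out of its open front; x along the front from hinge side to latch side; z up. Shut, door y lies along cell +x and door z along cell +y; it opens anticlockwise seen from above. At 90 degrees open it is clear of everything. No latch: the hinge turns easily and the door stays where left.
- pin_upper (a point): Root of the upper brass hinge pin, on top of its bracket (20 mm disc, 12 mm thick), 125 mm above the bench; the knuckle's lower mouth rests here when seated. Pin vertical, 8 mm diameter, 24 mm tall, last 8 mm tapering to 3 mm. The cell's front face is 12 mm behind the pins (cell -y). The hung door's top edge is 160 mm above the bench.
- pin_lower (a point): Root of the lower hinge pin, same sizes, directly below the upper one, 35 mm above the bench.
- latch (a point): Where door_edge lies when the door is shut against the cell's front: from the pins 134 mm along cell +x and 5 mm along cell -y, 90 mm above the bench.
- cradle: Fixed blue cradle on an aluminium foot 150 by 140 mm; origin on the bench. Axes: x level, towards the raised end; y level, across; z up. Its face slopes up at 45 degrees towards +x. Seated, door x points up the slope (cradle +x and up), door y along cradle +y, door z out of the slope (cradle -x and up).
- cradle_seat (a point): Where the door's origin lies when it is fully home, 72 mm above the bench. The door's bottom edge meets a 10 mm high ledge; two cheeks 12 mm high, 126 mm apart (panel 120 mm), stand beside its middle. From 10 mm above this point, up the slope, the door overhangs with open space behind.
- motor: Bystander: small black geared motor in a steel frame, lying, 130 by 50 mm, 44 mm high; origin under it at its frame.
- bull_gear: Bystander: flat steel gear blank, 64 mm diameter, 12 mm thick; origin at the centre of its underside.
- driver: Bystander: screwdriver lying on the bench; origin under it.
Mind the look-alikes: they are no part of the job. Of the things like the cell, leave any that is green; of the rest the larger one is meant. Of the things that look like the door, the largest one is meant.

How it is judged:
By the outcome, as a careful person would: the job done as asked, in the order asked, and still so for the second after the job is handed in, with the robot touching nothing.
It also fails if it takes over 67 s, if anything falls off the work surface, if the arm or the gripper's body presses on something with over 40 N, if the wrist force passes 120 N, or if a joint passes its speed limit or range.

## Working session

There is one attempt and no reset: what is moved stays moved. The work goes in short steps, Python scripts to look and compute and a tool call to move; the robot and the scene stay as the last step left them, time stands still between calls to the robot, and variables do not carry over. Pictures are saved under pics/ and viewed, at most 10 in all, crops included, and the job is handed in when it is done.

Besides the shell and the picture viewer there is one more tool, called after "Call:" as name(argument=value, ...) on one line, values as JSON. carry_out: Moves the arm, as the interface text tells. Its arguments: {"type":"object","properties":{"deltas":{"type":"array"},"force":{"type":"number"}},"required":["deltas"]}

```bash
mkdir -p pics; cat > h.py <<'E'
import numpy as np, cv2
from rig import robot
from scipy.spatial.transform import Rotation as R
def project(f,P):
    P=np.atleast_2d(P); W=f["world_to_cam"]; c=P@W[:3,:3].T+W[:3,3]
    s=np.c_[c[:,0]/-c[:,2],-c[:,1]/-c[:,2]]; r2=(s**2).sum(1,keepdims=True); s=s*(1+f["k1"]*r2)
    K=np.array(f["K"]); return np.c_[K[0,0]*s[:,0]+K[0,2],K[1,1]*s[:,1]+K[1,2]]
def ray(f,u,v):
    K=np.array(f["K"]); d=np.array([(u-K[0,2])/K[0,0],(v-K[1,2])/K[1,1]]); s=d.copy()
    for _ in range(20): s=d/(1+f["k1"]*(s@s))
    W=np.array(f["world_to_cam"]); Rm=W[:3,:3]; o=-Rm.T@W[:3,3]; return o,Rm.T@np.array([s[0],-s[1],-1])
def atz(f,u,v,z):
    o,d=ray(f,u,v); return o+d*(z-o[2])/d[2]
def tri(rays):
    A=np.zeros((3,3));b=np.zeros(3)
    for o,d in rays:
        d=d/np.linalg.norm(d);M=np.eye(3)-np.outer(d,d);A+=M;b+=M@o
    return np.linalg.solve(A,b)
def save(f,n): cv2.imwrite(f"pics/{n}.png",f["color"][:,:,::-1])
E
python3 - <<'E'
from h import *
for c in ("side","top"):
    f=robot.grab_frame(c); save(f,c+"0")
    print(c,f["K"],f["k1"],(-f["world_to_cam"][:3,:3].T@f["world_to_cam"][:3,3]).round(3))
    for n in ["door","door_grip","door_top","knuckle_upper","knuckle_lower","cell","pin_upper","pin_lower","latch","cradle","cradle_seat","motor","bull_gear","driver"]:
        print(n,[(np.round(x["location"]).tolist(),round(x["p"],2)) for x in robot.pinpoint(n,c)][:4])
print(robot.state())
E
```

```text
side [[614.52848765   0.         318.17151   ]
 [  0.         614.52848765 233.85931855]
 [  0.           0.           1.        ]] -0.05190216336980552 [-0.066 -1.009  0.814]
door [([262.0, 306.0], 0.8), ([320.0, 262.0], 0.75), ([183.0, 295.0], 0.56)]
door_grip [([311.0, 258.0], 0.93), ([175.0, 301.0], 0.84), ([245.0, 309.0], 0.68)]
door_top [([189.0, 297.0], 0.86), ([257.0, 338.0], 0.66)]
knuckle_upper [([276.0, 326.0], 0.66), ([315.0, 287.0], 0.64), ([188.0, 278.0], 0.63)]
knuckle_lower [([336.0, 276.0], 0.75), ([178.0, 275.0], 0.73), ([276.0, 284.0], 0.63)]
cell [([392.0, 456.0], 0.78), ([296.0, 476.0], 0.57)]
pin_upper [([280.0, 340.0], 0.68), ([352.0, 418.0], 0.64), ([247.0, 440.0], 0.56)]
pin_lower [([317.0, 337.0], 0.76), ([286.0, 438.0], 0.67), ([383.0, 412.0], 0.66), ([247.0, 309.0], 0.17)]
latch [([248.0, 307.0], 0.45), ([276.0, 325.0], 0.29)]
cradle [([221.0, 250.0], 0.62)]
cradle_seat [([195.0, 250.0], 0.67), ([275.0, 284.0], 0.46)]
motor [([256.0, 409.0], 0.7)]
bull_gear [([215.0, 357.0], 0.52)]
driver []
top [[529.40920941   0.         324.15972053]
 [  0.         529.
[... 1105 characters left out ...]
0.88)]
{'t': 1.5, 'joint_pos': array([ 1.22540446e+00,  1.23815752e-01,  1.65025441e+00, -8.77330031e-06,
        1.36748042e+00, -8.25660962e-02]), 'qvel': array([-0.00104424, -0.00053824, -0.00012933, -0.00115751,  0.00203476,
       -0.00038924]), 'joint_efforts': array([-5.51122685e-04, -4.17587399e+01, -3.60210371e+01,  7.74135254e-02,
        4.31253354e-02, -7.31899917e-06]), 'position': array([0.16889133, 0.62769069, 0.18967299]), 'orientation': array([4.11653491e-01, 3.11448823e+00, 6.17028570e-05]), 'wrist_force': array([-0.06835074, -0.73634687,  0.21043072]), 'ft_torque': array([5.75554344e-02, 1.76091237e-02, 7.77060465e-05]), 'grip_force': 0.0, 'grip_width': 1.0002807486143175}
```

View pics/top0.png

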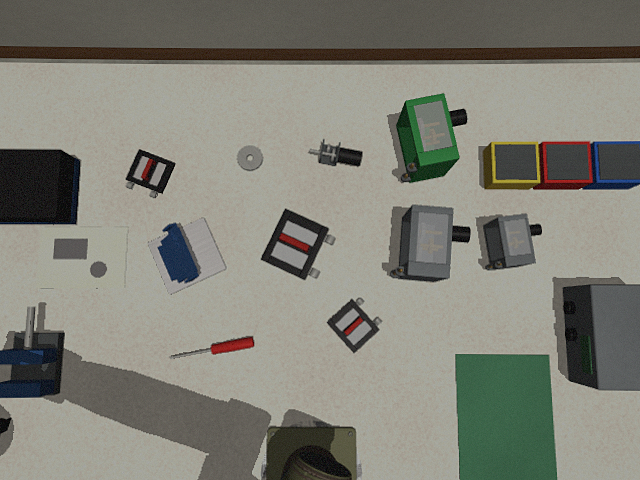

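View pics/side0.png

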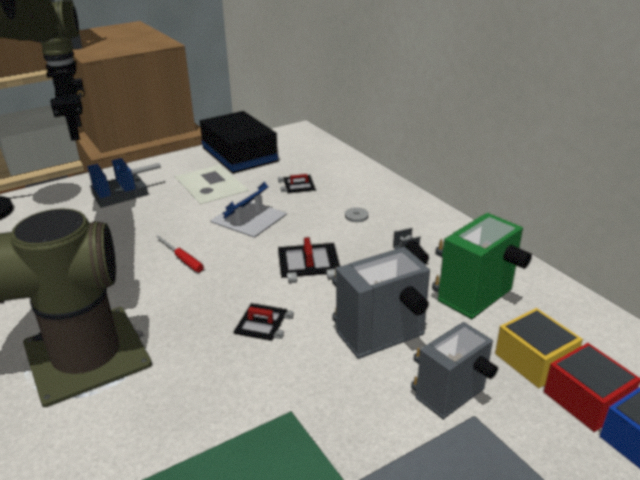

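Top view: door look-alikes are at px (col,row) (151,172), (297,243) and (353,326), and the largest is (297,243). Cell look-alikes are green (428,137), large grey (425,243) and small grey (510,240), so I choose (425,243). The cradle is at (187,253). The side view agrees: door (308,260), cell (380,300), cradle (248,210).

```bash
python3 - <<'E'
from h import *
a=cv2.imread("pics/top0.png"); b=cv2.imread("pics/side0.png")
c=cv2.resize(a[195:300,140:340],(800,420),interpolation=cv2.INTER_CUBIC)
cv2.imwrite("pics/c1.png",c)
d=cv2.resize(a[195:295,380:480],(400,400),interpolation=cv2.INTER_CUBIC)
e=cv2.resize(b[175:275,205:305],(400,400),interpolation=cv2.INTER_CUBIC)
cv2.imwrite("pics/c2.png",np.hstack([d,e]))
f=robot.grab_frame("top"); s=robot.grab_frame("side")
im=f["color"].astype(int)
m=np.zeros((480,640),np.uint8); m[200:285,255:336]=(im.max(2)<70)[200:285,255:336]
cs,_=cv2.findContours(m,0,2); k=max(cs,key=cv2.contourArea)
r=cv2.minAreaRect(k); print(r)
B=cv2.boxPoints(r); P=np.array([atz(f,u,v,.012) for u,v in B]); print(P.round(4),np.linalg.norm(np.diff(P,axis=0),axis=1), P.mean(0))
for n,t,sd in [("pin_up",(268,399),(280,340)),("pin_lo",(274,390),(317,337))]:
    rt=ray(f,t[1],t[0]); rs=ray(s,sd[1],sd[0]); print(n,tri([rt,rs]).round(4),atz(f,t[1],t[0],.125 if n=="pin_up" else .035).round(4),atz(s,sd[1],sd[0],.125 if n=="pin_up" else .035).round(4))
print("seat side",atz(s,250,195,.072),"cradle top",atz(f,190,253,0),"side",atz(s,250,221,0))
print("latch",atz(f,401,215,.09))
print(project(f,robot.state()["position"]))
E
```

```text
((294.3236999511719, 243.41818237304688), (48.88129806518555, 56.4613037109375), 24.904766082763672)
[[ 0.4964  0.1257  0.012 ]
 [ 0.6229  0.0696  0.012 ]
 [ 0.5718 -0.0396  0.012 ]
 [ 0.4466  0.0177  0.012 ]] [0.13848116 0.12056881 0.13770337] [0.53442525 0.04332767 0.012     ]
pin_up [ 0.4654 -0.1957  0.1168] [ 0.4655 -0.195   0.125 ] [ 0.4583 -0.205   0.125 ]
pin_lo [ 0.4603 -0.188   0.0215] [ 0.4583 -0.1858  0.035 ] [ 0.4526 -0.2024  0.035 ]
seat side [0.50961681 0.30129271 0.072     ] cradle top [0.51146108 0.29950874 0.        ] side [0.50006826 0.29455312 0.        ]
latch [ 0.5905012  -0.20662888  0.09      ]
[[ -8.88421738 415.29581019]]
```

View pics/c1.png

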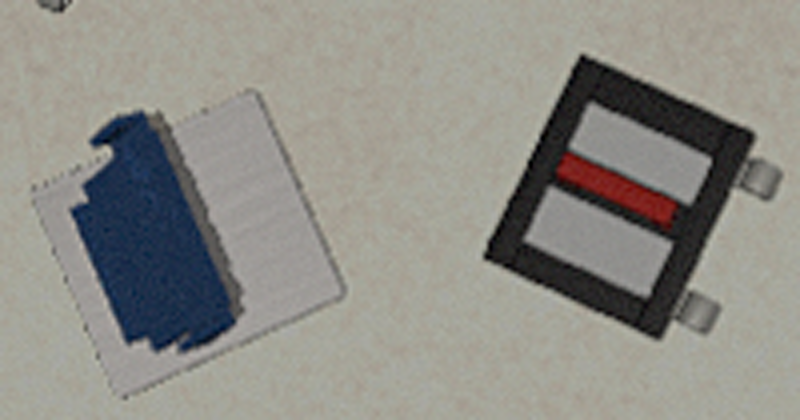

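View pics/c2.png

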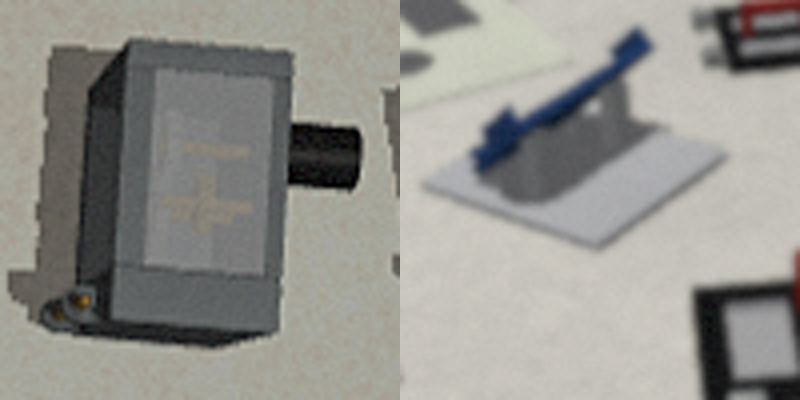

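The crops confirm the choice: the largest door has its hinge knuckles on the right (-y) and its handle along door y. The cradle faces +y, with its ledge at the left (crop 98,270). On the cell, brass pin tips show at full-frame px (401,270) and (394,274). Next I refine the cell and cradle.

```bash
python3 - <<'E'
from h import *
from scipy.optimize import least_squares
f=robot.grab_frame("top"); s=robot.grab_frame("side")
def brass(f,x0,y0,x1,y1):
    im=f["color"].astype(int)[y0:y1,x0:x1]; m=((im[...,0]-im[...,2]>45)).astype(np.uint8)
    n,l,st,c=cv2.connectedComponentsWithStats(m)
    return [( (c[i]+[x0,y0]).round(1).tolist(),st[i].tolist()) for i in range(1,n)]
print("brass top",brass(f,385,260,412,285)); print("brass side",brass(s,325,260,350,330))
C=np.array([(412.5,205),(453.2,207),(448.7,278),(407.5,274.5)])
W=np.array([atz(f,u,v,.16) for u,v in C]); print("cell rim",W.round(4)[:,:2].tolist(),W.mean(0).round(4))
for i in range(4): print(np.linalg.norm(W[i]-W[i-1]).round(4),end=" ")
# cradle foot
F=np.array([(33,190),(253,90),(345,292),(122,397)])/4+[140,195]
for z in (0.0,0.008):
    G=np.array([atz(f,u,v,z) for u,v in F]); print("\nfoot",G.mean(0).round(4),[np.linalg.norm(G[i]-G[i-1]).round(4) for i in range(4)])
    a=(G[1]+G[2]-G[0]-G[3]); b=G[0]+G[1]-G[2]-G[3]; print("yaw x",np.degrees(np.arctan2(a[1],a[0])),"yaw y",np.degrees(np.arctan2(b[1],b[0])))
for n,(p,q),z in [("upper edge",((150,115),(240,300)),.079),("ledge",((72,205),(125,340)),.03)]:
    for u,v in (p,q): print(n,atz(f,140+u/4,195+v/4,z).round(4))
o=robot.outline_of("cradle","side"); print(o[0]["extent"])
im=s["color"].astype(int); m=np.zeros((480,640),np.uint8); m[175:240,205:285]=((im[...,2]-im[...,0])>25)[175:240,205:285]
k=max(cv2.findContours(m,0,2)[0],key=cv2.contourArea)[:,0]; print("blue side hull",cv2.approxPolyDP(k,2,True)[:,0].tolist())
E
```

```text
brass top [([400.5, 270.0], [15, 9, 2, 3, 6])]
brass side []
cell rim [[0.6, -0.222], [0.5956, -0.3099], [0.4417, -0.2954], [0.4489, -0.2081]] [ 0.5216 -0.2588  0.16  ]
0.1517 0.0881 0.1546 0.0876 
foot [0.5057 0.3063 0.    ] [np.float64(0.1397), np.float64(0.1464), np.float64(0.1389), np.float64(0.1473)]
yaw x -64.55689740794071 yaw y 25.540955945284228

foot [0.5049 0.3042 0.008 ] [np.float64(0.1389), np.float64(0.1455), np.float64(0.138), np.float64(0.1464)]
yaw x -64.55689740794068 yaw y 25.54095594528421
upper edge [0.5712 0.3105 0.079 ]
upper edge [0.4639 0.2548 0.079 ]
ledge [0.5245 0.3687 0.03  ]
ledge [0.4438 0.3336 0.03  ]
[211.3, 181.6, 284.0, 235.4]
blue side hull [[265, 183], [235, 205], [231, 203], [224, 212], [224, 217], [267, 186]]
```

```bash
cat >> h.py <<'E'
def Rz(deg): return R.from_euler("z",deg,degrees=True).as_matrix()
def go(p,Rt,frm=None):
    st=robot.state(); p0,R0=(st["position"],R.from_rotvec(st["orientation"]).as_matrix()) if frm is None else frm
    dr=R.from_matrix(R0.T@Rt).as_rotvec(degrees=True); dp=R0.T@(np.array(p)-p0)*100
    print("t",round(st["t"],2),"dr",dr.round(1).tolist(),"dp",dp.round(2).tolist())
def handleR(D): return np.c_[D[:,1],D[:,0],-D[:,2]]   # tool axes from door axes, handle grasp
def topR(D): return np.c_[D[:,1],-D[:,2],-D[:,0]]     # top-edge grasp
cyaw=-64.5; cx=Rz(cyaw)[:,0]; cy=Rz(cyaw)[:,1]; z=np.array([0,0,1.])
Dc=np.c_[(cx+z)/2**.5,cy,(z-cx)/2**.5]   # door axes seated in cradle
E
python3 - <<'E'
from h import *
f=robot.grab_frame("top"); s=robot.grab_frame("side")
D=Rz(-24.6); T=handleR(D)
go([.535,.043,.13],T)
for q,zz in [((400.5,270),.149),((400.5,270),.137),((394.5,273.7),.055)]: print(atz(f,*q,zz).round(4))
pin=np.array([.4532,-.1952]); 
P=np.array([[*pin,h] for h in (.149,.125,.113,.059,.035)])
a=f["color"][:,:,::-1].copy(); b=s["color"][:,:,::-1].copy()
def crop(im,u0,v0,n,pts):
    c=cv2.resize(im[v0:v0+n,u0:u0+n],(400,400),interpolation=cv2.INTER_CUBIC); k=400/n
    for p in pts: cv2.circle(c,tuple(int(x) for x in ((p-[u0,v0]+.5)*k)),2,(0,255,255),-1)
    return c
cv2.imwrite("pics/pins.png",np.hstack([crop(a,380,245,40,project(f,P)),crop(b,310,250,80,project(s,P))]))
print(project(f,P),project(s,P))
E
```

```text
t 1.85 dr [0.0, 0.0, 99.5] dp [-50.54, -46.95, 5.97]
[ 0.4593 -0.1949  0.149 ]
[ 0.4602 -0.1966  0.137 ]
[ 0.4576 -0.1939  0.055 ]
[[400.69978451 272.83365604]
 [399.18342692 273.58439627]
 [398.44821998 273.94841482]
 [395.31556389 275.49962654]
 [394.00903129 276.14666429]] [[334.91030641 268.07069344]
 [334.99272517 278.34726018]
 [335.0330979  283.40316169]
 [335.20817121 305.49856387]
 [335.28266177 314.98598531]]
```

View pics/pins.png

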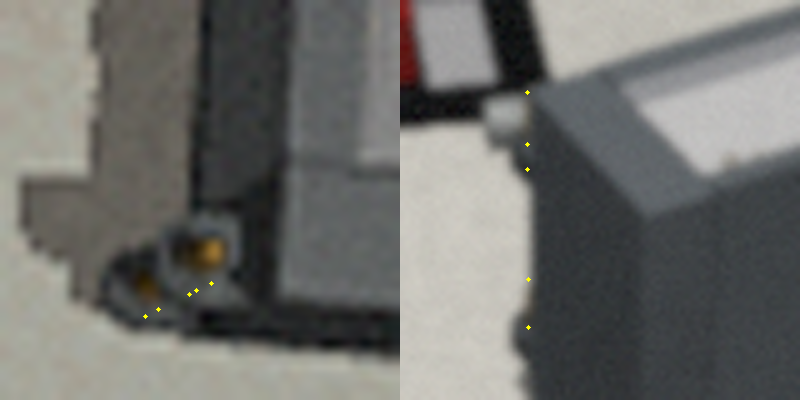

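Yellow marks are the rim-model pin at x=.4532. The real upper pin tip is at (400.7,269.5) and the lower one at (394.2,273.1), so the pins are at about (0.460,-0.195). Setting out for the door.

Call:
carry_out(deltas=[{"dr":[0,0,99.5],"dp":[-50.5,-46.9,6],"grip":5},{"dr":[0,0,99.5],"dp":[-50.5,-46.9,6],"grip":5},{"dr":[0,0,99.5],"dp":[-50.5,-46.9,6],"grip":5},{"dr":[0,0,99.5],"dp":[-50.5,-46.9,6],"grip":5},{"dr":[0,0,99.5],"dp":[-50.5,-46.9,6],"grip":5},{"dr":[0,0,99.5],"dp":[-50.5,-46.9,6],"grip":5},{"dr":[0,0,99.5],"dp":[-50.5,-46.9,6],"grip":5},{"dr":[0,0,99.5],"dp":[-50.5,-46.9,6],"grip":5},{"dr":[0,0,99.5],"dp":[-50.5,-46.9,6],"grip":5},{"dr":[0,0,99.5],"dp":[-50.5,-46.9,6],"grip":5},{"dr":[0,0,99.5],"dp":[-50.5,-46.9,6],"grip":5},{"dr":[0,0,99.5],"dp":[-50.5,-46.9,6],"grip":5}])

```text
t: 2.85
position: [0.4341, 0.2037, 0.1466]
orientation: [2.43, 1.991, 0.002]
wrist_force: [0.9, 0.2, 0.0]
grip_width: 0.526
grip_force: 0.0
```

```bash
python3 - <<'E'
from h import *
go([.535,.043,.09],handleR(Rz(-24.6)))
print(robot.state())
E
```

```text
t 2.85 dr [0.1, -0.0, 13.2] dp [-13.77, 13.05, 5.66]
{'t': 2.85, 'joint_pos': array([ 3.26684616e-01, -2.34746724e-01,  2.06696975e+00,  7.52141662e-05,
        1.30807214e+00,  5.24778072e-01]), 'qvel': array([-1.02888942,  0.14137178, -0.04717806,  0.00188893, -0.10619123,
        0.46596526]), 'joint_efforts': array([ 5.07324189e+00, -2.63046259e+01, -3.43665218e+01,  2.55715102e-02,
        2.84684887e-01, -4.00106544e-01]), 'position': array([0.43408537, 0.2036963 , 0.14660584]), 'orientation': array([2.42993912e+00, 1.99061662e+00, 1.94760402e-03]), 'wrist_force': array([0.90711099, 0.1604782 , 0.01242462]), 'ft_torque': array([-0.07017449,  0.01974563, -0.03265396]), 'grip_force': 0.0, 'grip_width': 0.5259132196832259}
```

Call:
carry_out(deltas=[{"dr":[0,0,10],"dp":[-13,12,4],"grip":5},{"dr":[0,0,10],"dp":[-13,12,4],"grip":5},{"dr":[0,0,10],"dp":[-13,12,4],"grip":5},{"dr":[0,0,10],"dp":[-13,12,4],"grip":5},{"dr":[0,0,10],"dp":[-13,12,4],"grip":5},{"dr":[0,0,10],"dp":[-13,12,4],"grip":5},{"dr":[0,0,10],"dp":[-13,12,4],"grip":5}])

```text
t: 3.43
position: [0.5261, 0.0548, 0.1061]
orientation: [-2.59, -1.777, 0.001]
wrist_force: [0.5, 0.3, 0.5]
grip_width: 0.524
grip_force: 0.0
```

```bash
python3 - <<'E'
from h import *
go([.535,.043,.021],handleR(Rz(-24.6)))
st=robot.state(); print(st["position"])
f=robot.grab_frame("top"); im=f["color"].astype(int); m=np.zeros((480,640),np.uint8)
g=robot.pinpoint("door_grip","top"); print([(x["location"],x["p"]) for x in g][:4])
print(project(f,[.535,.043,.04]))
E
```

```text
t 3.43 dr [-0.1, -0.0, 3.5] dp [-0.78, 1.26, 8.5]
[0.52609587 0.05476794 0.10605824]
[([245.0, 294.9], 0.87), ([162.5, 149.6], 0.77), ([327.3, 352.1], 0.73), ([352.3, 212.3], 0.33)]
[[293.78850461 241.51501629]]
```

Call:
carry_out(deltas=[{"dr":[0,0,3.5],"dp":[-0.9,1,3],"grip":5},{"dr":[0,0,3.5],"dp":[-0.9,1,6],"grip":5},{"dr":[0,0,3.5],"dp":[-0.9,1,8.4],"grip":5},{"dr":[0,0,3.5],"dp":[-0.9,1,8.4],"grip":5},{"dr":[0,0,3.5],"dp":[-0.9,1,8.4],"grip":0},{"dr":[0,0,3.5],"dp":[-0.9,1,8.4],"grip":0},{"dr":[0,0,3.5],"dp":[-0.9,1,8.4],"grip":0},{"dr":[0,0,3.5],"dp":[-0.9,1,8.4],"grip":0},{"dr":[0,0,3.5],"dp":[-0.9,1,8.4],"grip":0}], force=35)

```text
t: 4.28
position: [0.5336, 0.0432, 0.0241]
orientation: [2.641, 1.699, 0.004]
wrist_force: [-0.1, -0.6, 0.6]
grip_width: 0.232
grip_force: 0.0
```

```bash
python3 - <<'E'
from h import *
st=robot.state(); print(st["position"],st["wrist_force"],st["grip_width"],st["grip_force"])
# where is seat: combine
f=robot.grab_frame("top")
m=np.array([.5057,.3063,0])
up=(np.array([.5712,.3105])+[.4639,.2548])/2; le=(np.array([.5245,.3687])+[.4438,.3336])/2
print("seat from upper",up-cx[:2]*.007,"from ledge",le+cx[:2]*.0566, "in cradle axes from foot centre",[(np.array(p)-m[:2])@np.c_[cx[:2],cy[:2]] for p in (up,le,[.5096,.3013])])
E
```

```text
[0.53362028 0.04317321 0.0240719 ] [-0.13307923 -0.62568742  0.57290159] 0.23230808424505342 0.0
seat from upper [0.51453642 0.2889681 ] from ledge [0.50851693 0.30006367] in cradle axes from foot centre [array([0.0264477 , 0.00051405]), array([-0.04975846, -0.00014229]), array([0.00619192, 0.00136753])]
```

Call:
carry_out(deltas=[{"dr":[0,0,0],"dp":[0,0,0],"grip":0},{"dr":[0,0,0],"dp":[0,0,0],"grip":0},{"dr":[0,0,0],"dp":[0,0,0],"grip":0},{"dr":[0,0,0],"dp":[0,0,-3],"grip":0},{"dr":[0,0,0],"dp":[0,0,-7],"grip":0},{"dr":[0,0,0],"dp":[0,0,-11],"grip":0},{"dr":[0,0,0],"dp":[0,0,-15],"grip":0},{"dr":[0,0,0],"dp":[0,0,-19],"grip":0},{"dr":[0,0,0],"dp":[0,0,-20],"grip":0},{"dr":[0,0,0],"dp":[0,0,-20],"grip":0}], force=35)

```text
t: 5.17
position: [0.5349, 0.0429, 0.2272]
orientation: [2.638, 1.697, 0.011]
wrist_force: [-0.0, -0.3, -0.3]
grip_width: 0.006
grip_force: 0.0
```

```bash
cat >> h.py <<'E'
seat=np.array([.5085,.3004,.072])
def cr(up,nrm,g=.019,side=0): return seat+Dc@np.array([up,side,nrm+.040-g])
E
python3 - <<'E'
from h import *
st=robot.state(); print(st["position"],st["wrist_force"],st["grip_width"],st["grip_force"])
go(cr(.01,.10),handleR(Dc)); print(cr(.01,.1))
print([ (x["location"],x["p"]) for x in robot.pinpoint("door_grip","side")][:3])
E
```

```text
[0.53492113 0.04288542 0.22724295] [-0.0066775  -0.31248531 -0.31829132] 0.006256782304049677 0.0
t 5.17 dr [-42.7, -16.0, 37.7] dp [27.36, -19.15, 6.2]
[0.47470968 0.37124288 0.16463099]
[([176.3, 300.0], 0.69), ([245.3, 307.8], 0.67), ([314.3, 262.9], 0.61)]
```

```bash
python3 - <<'E'
from h import *
f=robot.grab_frame("side"); s=robot.grab_frame("top")
a=cv2.resize(f["color"][190:310,250:370,::-1],(400,400),interpolation=cv2.INTER_CUBIC)
b=cv2.resize(s["color"][180:300,240:360,::-1],(400,400),interpolation=cv2.INTER_CUBIC)
cv2.imwrite("pics/miss.png",np.hstack([a,b]))
E
```

```text
(no output)
```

View pics/miss.png

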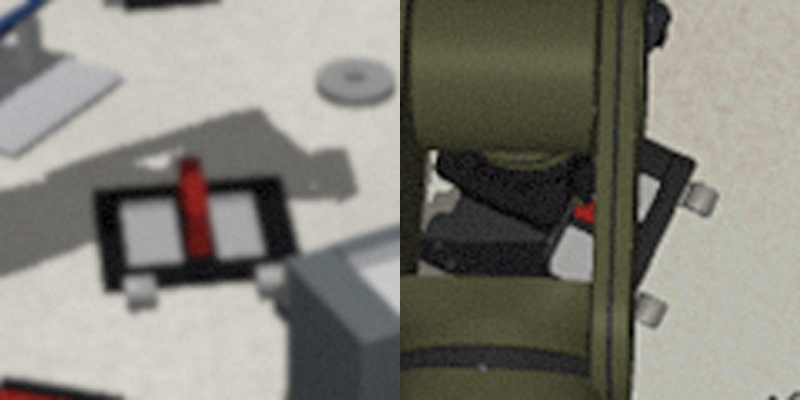

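The gripper closed on nothing and the door has hardly moved: its handle is at side px (308,247) against (309,245) before. I probably lifted before the fingers had closed. I'll redo the grasp and check the force before lifting.

```bash
python3 - <<'E'
from h import *
f=robot.grab_frame("side"); o=cv2.imread("pics/side0.png")[:,:,::-1]
for im in (o,f["color"]):
    im=im.astype(int); m=((im[...,0]-im[...,1]>60))[225:285,285:335]; v,u=np.nonzero(m); print(u.mean()+285,v.mean()+225,m.sum(), v.min()+225,v.max()+225,u.min()+285,u.max()+285)
print(project(f,[[.5344,.0433,.04],[.5344+.0154,.0433+.0336,.048],[.5344-.0154,.0433-.0336,.048]]))
go([.5345,.0432,.021],handleR(Rz(-24.6)))
E
```

```text
308.1756756756757 251.1891891891892 148 238 265 305 312
308.2739726027397 252.0958904109589 146 240 265 304 312
[[309.15736091 247.18647928]
 [307.40578693 236.08807728]
 [310.78682075 252.87365381]]
t 5.37 dr [-0.3, 0.1, 0.1] dp [0.21, 0.41, 19.8]
```

Call:
carry_out(deltas=[{"dr":[0,0,0],"dp":[0.4,0.3,4],"grip":5},{"dr":[0,0,0],"dp":[0.4,0.3,8],"grip":5},{"dr":[0,0,0],"dp":[0.4,0.3,12],"grip":5},{"dr":[0,0,0],"dp":[0.4,0.3,16],"grip":5},{"dr":[0,0,0],"dp":[0.4,0.3,19.9],"grip":5},{"dr":[0,0,0],"dp":[0.4,0.3,19.9],"grip":5},{"dr":[0,0,0],"dp":[0.4,0.3,19.9],"grip":0},{"dr":[0,0,0],"dp":[0.4,0.3,19.9],"grip":0},{"dr":[0,0,0],"dp":[0.4,0.3,19.9],"grip":0},{"dr":[0,0,0],"dp":[0.4,0.3,19.9],"grip":0},{"dr":[0,0,0],"dp":[0.4,0.3,19.9],"grip":0},{"dr":[0,0,0],"dp":[0.4,0.3,19.9],"grip":0}], force=40)

```text
t: 6.37
position: [0.538, 0.0454, 0.0251]
orientation: [2.641, 1.699, 0.004]
wrist_force: [0.1, 0.7, 0.2]
grip_width: 0.063
grip_force: 0.0
```

Call:
carry_out(deltas=[{"dr":[0,0,0],"dp":[0,0,0],"grip":0},{"dr":[0,0,0],"dp":[0,0,0],"grip":0}])

```text
t: 6.53
position: [0.537, 0.0454, 0.0238]
orientation: [2.642, 1.699, 0.001]
wrist_force: [0.4, 0.3, -0.7]
grip_width: 0.007
grip_force: 0.0
```

```bash
python3 - <<'E'
from h import *
f=robot.grab_frame("side"); print(robot.state()["position"],project(f,robot.state()["position"]))
a=cv2.resize(f["color"][180:300,230:390,::-1],(800,600),interpolation=cv2.INTER_CUBIC)
cv2.imwrite("pics/miss2.png",a)
E
```

```text
[0.53691956 0.04543769 0.02362358] [[309.81084928 252.31192811]]
```

View pics/miss2.png

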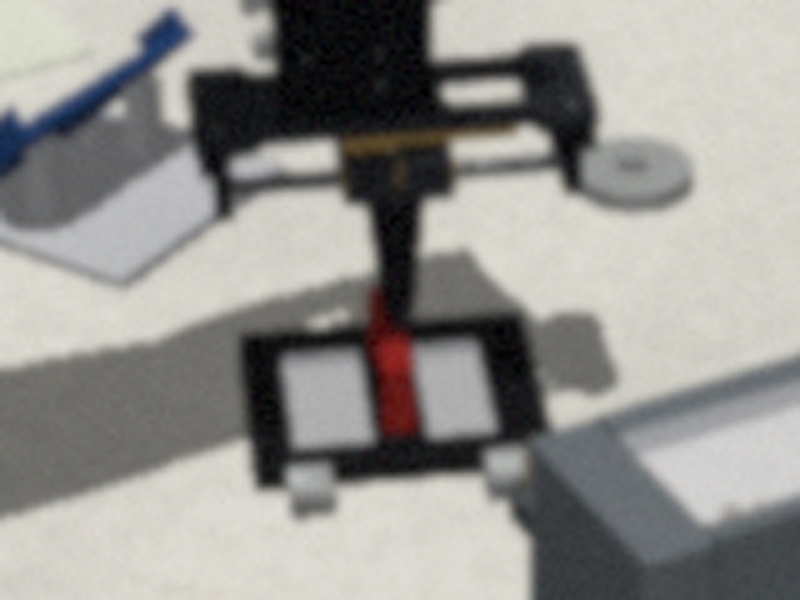

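The side view shows the fingers shut, with their tips ending at crop (397,318), about where the bar's top surface should be. The projected TCP would be at (399,361). I'll test for contact before guessing.

Call:
carry_out(deltas=[{"dr":[0,0,0],"dp":[0,0,0],"grip":0},{"dr":[0,0,0],"dp":[0,0,0.2],"grip":0},{"dr":[0,0,0],"dp":[0,0,0.4],"grip":0},{"dr":[0,0,0],"dp":[0,0,0.4],"grip":0}])

```text
t: 6.92
position: [0.5368, 0.0454, 0.0232]
orientation: [-2.641, -1.699, 0.003]
wrist_force: [-12.8, -1.1, 24.4]
grip_width: 0.002
grip_force: 11.8
```

```bash
python3 - <<'E'
from h import *
st=robot.state(); print(st["position"],st["wrist_force"],st["grip_width"],st["joint_pos"].round(4).tolist())
f=robot.grab_frame("side"); im=f["color"]
for v in range(224,268,2): print(v," ".join("%02x%02x%02x"%tuple(im[v,u]) for u in range(298,322,2)))
g=robot.grab_frame("top"); print(project(g,st["position"]))
E
```

```text
[0.53684377 0.04541644 0.02321678] [-12.82870463  -1.12184108  24.43636544] 0.0024386077016611404 [-0.0151, 0.0474, 2.0302, -0.0003, 1.0664, 0.4124]
224 d3d0c8 d2cfc7 c8c6be 65645f 060704 060a0e 030608 1c1f1e 92918b d1cec8 d4d3c9 d4d3c9
226 d0cdc4 d4cfc8 c9c7be 757370 130f12 111210 101014 242524 94948d d5d3ca d6d4cc d9d5cf
228 d3d1c9 d2cfc7 ccc9c0 85837f 1e1c1b 120c14 0e110e 2d2b2d 9e9d96 d8d2cb d9d6cd d4d2c8
230 d3d1c8 d8d5cd d5d0c9 9c9994 262525 040909 141212 393836 9f9d96 adaaa4 a8a69f a7a4a0
232 d5d4cc d5d2ca d3d0c7 adaba3 383634 0c1214 0b090a 2a2927 6f6f6a 777770 71716d 74716d
234 c9c6be c3c2ba bcbab3 8a8a83 313030 0a0e0f 08070a 303030 676765 6f6e6a 6e6e6a 716f6b
236 898681 82827d 7a7875 5f5b58 282322 0f0f12 121010 2b2a29 676764 716f69 6f6c6a 70706b
238 6f7069 6f6e68 696761 503834 27100f 141215 0e1013 3a3a39 6a6861 6f6f6a 6e6d6a 6f6e68
240 757470 72716b 655d5a 4f302b 2e0908 03060d 0c0c0d 3f3d3c 6f6e69 706d6a 6f6e6a 6e6d6a
242 a09f99 7e7c76 66605c 4a2c2b 3c1112 171110 1a1d1b 474544 676662 686865 63635f 656462
244 7f7c7a 5e5a58 504b49 462121 41090d 221012 171113 2a2b28 363533 3839
[... 314 characters left out ...]
11b19 8c211c 8b2722 885c5c a29fa0 abadac ababab adacac
254 adadad aaaaaa 7a7a7c 2a1d1f 5f201e 791a14 711817 795451 a5a1a2 b0b1b0 afafaf adadae
256 adacae afadae 878787 292427 450e0c 641716 681e1b 684444 9e9a9d aeadae afaeaf aeaeaf
258 afaeb1 adacae 908e91 3b383a 471717 651513 681c19 653332 8c888a aeacad adacad adadad
260 adadad aeaeb1 9c9b9c 494749 481416 641a15 621913 612c2a 817c7e afadaf b0b0b1 b0afb1
262 b2b2b2 b1afb0 a4a4a5 5a5959 44130c 641a18 661a19 5f2120 716a6c a8a8a9 aeafae b2b0b1
264 afb0b0 aeadad a6a5a6 656465 491f1a 631a17 641816 5e1918 605657 a1a0a1 afaeae adabaa
266 acabad abacac ababac 787779 351e1f 471b1a 47181a 3f1b16 453f42 909192 9c9a9e 909191
[[293.21911636 241.64218738]]
```

The closed tips press on top of the bar with 24 N at a reported z of 0.023, although the bar top is at 0.048. The picture agrees, so the real fingertip sits about 24 mm behind the reported TCP. I'll rise, open and go 25 mm deeper, watching the force.

Call:
carry_out(deltas=[{"dr":[0,0,0],"dp":[0,0,-2],"grip":5},{"dr":[0,0,0],"dp":[0,0,-2],"grip":5},{"dr":[0,0,0],"dp":[0,0,-2],"grip":5},{"dr":[0,0,0],"dp":[0,0,-2],"grip":5},{"dr":[0,0,0],"dp":[0,0,-2],"grip":5},{"dr":[0,0,0],"dp":[0,0,-2],"grip":5},{"dr":[0,0,0],"dp":[0,0,-1],"grip":5},{"dr":[0,0,0],"dp":[0,0,0],"grip":5},{"dr":[0,0,0],"dp":[0,0,0.6],"grip":5},{"dr":[0,0,0],"dp":[0,0,1.2],"grip":5},{"dr":[0,0,0],"dp":[0,0,1.2],"grip":5}])

```text
t: 7.93
position: [0.535, 0.0454, 0.0049]
orientation: [-2.64, -1.698, 0.005]
wrist_force: [-0.4, -0.4, 0.0]
grip_width: 0.524
grip_force: 0.0
```

No contact with the reported TCP below the panel top, which confirms the offset. I'll go 8 mm deeper and close.

Call:
carry_out(deltas=[{"dr":[0,0,0],"dp":[0,0,0.4],"grip":5},{"dr":[0,0,0],"dp":[0,0,0.8],"grip":5},{"dr":[0,0,0],"dp":[0,0,0.8],"grip":5},{"dr":[0,0,0],"dp":[0,0,0.8],"grip":0},{"dr":[0,0,0],"dp":[0,0,0.8],"grip":0},{"dr":[0,0,0],"dp":[0,0,0.8],"grip":0},{"dr":[0,0,0],"dp":[0,0,0.8],"grip":0},{"dr":[0,0,0],"dp":[0,0,0.8],"grip":0},{"dr":[0,0,0],"dp":[0,0,0.8],"grip":0},{"dr":[0,0,0],"dp":[0,0,0.8],"grip":0},{"dr":[0,0,0],"dp":[0,0,0.8],"grip":0}], force=40)

```text
t: 8.85
position: [0.5362, 0.0457, -0.0006]
orientation: [-2.641, -1.699, 0.001]
wrist_force: [-4.2, 2.4, 3.9]
grip_width: 0.165
grip_force: 40.0
```

Call:
carry_out(deltas=[{"dr":[0,0,0],"dp":[0,0,-1],"grip":0},{"dr":[0,0,0],"dp":[0,0,-3],"grip":0},{"dr":[0,0,0],"dp":[0,0,-7],"grip":0},{"dr":[0,0,0],"dp":[0,0,-11],"grip":0},{"dr":[0,0,0],"dp":[0,0,-15],"grip":0},{"dr":[0,0,0],"dp":[0,0,-18],"grip":0},{"dr":[0,0,0],"dp":[0,0,-18],"grip":0}])

```text
t: 9.43
position: [0.5417, 0.0452, 0.1884]
orientation: [2.635, 1.695, 0.02]
wrist_force: [1.9, 0.2, -1.9]
grip_width: 0.165
grip_force: 40.0
```

```bash
cat >> h.py <<'E'
def cr(up,nrm,side=0): return seat+Dc@np.array([up,side+.003,nrm])
E
python3 - <<'E'
from h import *
st=robot.state(); print(st["position"],st["wrist_force"],st["grip_width"],st["grip_force"])
go(cr(.015,.10),handleR(Dc)); print(cr(.015,.1))
E
```

```text
[0.54165473 0.04517408 0.18835114] [ 1.94916459  0.16988241 -1.89954368] 0.16519193219016395 39.99717593193054
t 9.43 dr [-42.4, -16.3, 37.6] dp [25.92, -18.06, 3.4]
[0.48533228 0.35594059 0.15331728]
```

Call:
carry_out(deltas=[{"dr":[-5,-2,5],"dp":[2,-1.5,-4],"grip":0},{"dr":[-10,-4,9],"dp":[5,-3.5,-7],"grip":0},{"dr":[-15,-6,13],"dp":[8,-5.5,-10],"grip":0},{"dr":[-19,-8,17],"dp":[11,-7.5,-11],"grip":0},{"dr":[-23,-9,21],"dp":[14,-9.5,-11],"grip":0},{"dr":[-28,-11,25],"dp":[17,-12,-11],"grip":0},{"dr":[-33,-13,29],"dp":[20,-14,-10],"grip":0},{"dr":[-38,-15,33],"dp":[23,-16,-7],"grip":0},{"dr":[-42,-16,37.5],"dp":[25.9,-18,-4],"grip":0},{"dr":[-42.4,-16.3,37.6],"dp":[25.9,-18,-1],"grip":0},{"dr":[-42.4,-16.3,37.6],"dp":[25.9,-18,-1],"grip":0},{"dr":[-42.4,-16.3,37.6],"dp":[25.9,-18,-1],"grip":0}])

```text
t: 10.43
position: [0.4778, 0.3551, 0.1821]
orientation: [2.306, 0.538, 0.186]
wrist_force: [-0.3, -0.8, -3.5]
grip_width: 0.162
grip_force: 40.0
```

```bash
cat >> h.py <<'E'
def doornow(off=(0,.003,0),kind="h"):
    st=robot.state(); T=R.from_rotvec(st["orientation"]).as_matrix()
    D=np.c_[T[:,1],T[:,0],-T[:,2]] if kind=="h" else np.c_[-T[:,2],T[:,0],-T[:,1]]
    return st["position"]-D@np.array(off),D
KP=dict(door_grip=(0,0,.04),door_top=(.07,0,.006),door_edge=(0,.06,.006),knuckle_upper=(.035,-.074,.011),knuckle_lower=(-.055,-.074,.011))
def compare(o,D,names=KP):
    for c in ("side","top"):
        f=robot.grab_frame(c)
        for n in names: print(c,n,project(f,o+D@np.array(KP[n])).round(1)[0].tolist(),[(np.round(x["location"],1)[::-1].tolist(),round(x["p"],2)) for x in robot.pinpoint(n,c)][:3])
E
python3 - <<'E'
from h import *
st=robot.state(); print(st["position"],st["wrist_force"],st["grip_width"],st["joint_pos"].round(2))
o,D=doornow(); print("door in cradle axes rel seat",Dc.T@(o-seat))
compare(o,D); go(cr(.015,.03),handleR(Dc))
E
```

```text
[0.47784301 0.3550897  0.18210036] [-0.30818333 -0.80165777 -3.46163733] 0.16197816997900868 [ 0.89  0.26  1.66 -0.68  1.62  2.11]
door in cradle axes rel seat [ 0.03367755 -0.00712499  0.12213841]
side door_grip [216.1, 139.7] [([298.6, 173.8], 0.72), ([258.0, 313.6], 0.7), ([334.7, 315.7], 0.6)]
side door_top [237.8, 135.9] [([297.6, 192.5], 0.82), ([236.3, 133.9], 0.67), ([269.8, 305.2], 0.64)]
side door_edge [239.0, 142.9] [([246.7, 315.2], 0.98), ([238.7, 143.5], 0.76), ([312.6, 182.0], 0.63)]
side knuckle_upper [209.9, 151.3] [([209.2, 150.8], 0.74), ([282.3, 188.3], 0.66), ([289.0, 316.7], 0.59)]
side knuckle_lower [193.2, 169.6] [([278.0, 176.8], 0.94), ([190.6, 169.1], 0.85), ([276.0, 336.3], 0.73)]
top door_grip [123.3, 265.4] [([146.1, 166.6], 0.91), ([351.6, 326.8], 0.78), ([122.1, 267.3], 0.68)]
top door_top [152.7, 248.2] [([165.3, 178.3], 0.95), ([150.3, 240.6], 0.69), ([338.0, 307.2], 0.62)]
top door_edge [127.7, 236.1] [([341.9, 340.2], 0.87), ([156.1, 157.0], 0.64)]
top knuckle_upper [157.2, 288.4] [([362.4, 301.6], 0.85), ([155.8, 285.1], 0.79), ([151.0, 193.7], 0.68)]
top knuckle_lower [139.1, 303.4] [([139.3, 298.0], 0.7), ([381.6, 321.5], 0.69)]
t 11.03 dr [-0.5, 0.6, 0.5] dp [0.57, -2.39, 9.72]
```

Call:
carry_out(deltas=[{"dr":[0,0,0],"dp":[0.3,-0.5,3],"grip":0},{"dr":[-0.5,0.6,0.5],"dp":[0.6,-1.5,6.5],"grip":0},{"dr":[-0.5,0.6,0.5],"dp":[0.6,-2.3,9],"grip":0},{"dr":[-0.5,0.6,0.5],"dp":[0.6,-2.3,9],"grip":0},{"dr":[-0.5,0.6,0.5],"dp":[0.6,-2.3,9],"grip":0},{"dr":[-0.5,0.6,0.5],"dp":[0.6,-2.3,9],"grip":0}])

```text
t: 11.53
position: [0.5056, 0.3166, 0.1106]
orientation: [2.308, 0.524, 0.219]
wrist_force: [0.6, -0.0, -3.4]
grip_width: 0.168
grip_force: 40.0
```

```bash
python3 - <<'E'
from h import *
st=robot.state(); print(st["position"],st["wrist_force"],st["grip_width"])
o,D=doornow(); print("door rel seat",(Dc.T@(o-seat)).round(4)); print((Dc.T@D).round(3))
ims=[]
for c,u0,v0 in (("side",195,140),("top",120,200)):
    f=robot.grab_frame(c); im=cv2.resize(f["color"][v0:v0+110,u0:u0+110,::-1],(400,400),interpolation=cv2.INTER_CUBIC)
    pts=np.array([[a,b,cc] for a in (-.07,.07) for b in (-.06,.06) for cc in (0,.012)])
    for p in project(f,o+pts@D.T): cv2.circle(im,tuple(int(x) for x in (p-[u0,v0]+.5)*400/110),3,(0,255,255),-1)
    pts=np.array([[a,b,0] for a in (-.07,.01) for b in (-.063,.063)])
    for p in project(f,seat+pts@Dc.T): cv2.circle(im,tuple(int(x) for x in (p-[u0,v0]+.5)*400/110),3,(0,255,0),-1)
    ims.append(im)
cv2.imwrite("pics/cr.png",np.hstack(ims))
E
```

```text
[0.50557293 0.31656805 0.11055618] [ 0.61571926 -0.03769952 -3.36407078] 0.1676791183066337
door rel seat [0.0161 0.0013 0.0385]
[[ 1.    -0.    -0.001]
 [ 0.     1.    -0.002]
 [ 0.001  0.002  1.   ]]
```

View pics/cr.png

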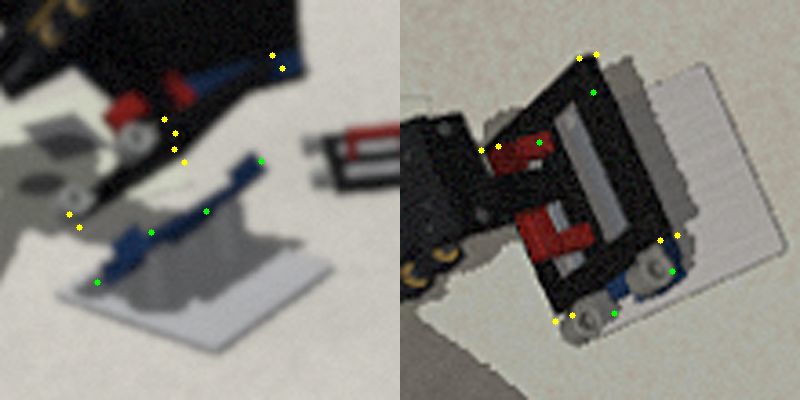

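The picture shows the door hovering parallel over the cradle. Yellow model corners match the door and green marks match the pocket, within 2-3 mm. Now I lower along the normal.

Call:
carry_out(deltas=[{"dr":[0,0,0],"dp":[-0.1,0,1],"grip":0},{"dr":[0,0,0],"dp":[-0.1,0,2],"grip":0},{"dr":[0,0,0],"dp":[-0.1,0,2.6],"grip":0},{"dr":[0,0,0],"dp":[-0.1,0,2.9],"grip":0},{"dr":[0,0,0],"dp":[-0.1,0,2.9],"grip":0}])

```text
t: 12.05
position: [0.5119, 0.2955, 0.0875]
orientation: [2.307, 0.523, 0.212]
wrist_force: [-3.2, -0.4, -3.5]
grip_width: 0.164
grip_force: 40.0
```

Call:
carry_out(deltas=[{"dr":[0,0,0],"dp":[0,0,0.2],"grip":0},{"dr":[0,0,0],"dp":[0,0,0.4],"grip":0},{"dr":[0,0,0],"dp":[0,0,0.4],"grip":0}])

```text
t: 12.3
position: [0.5142, 0.2944, 0.086]
orientation: [2.307, 0.524, 0.216]
wrist_force: [-3.3, 1.3, -0.9]
grip_width: 0.168
grip_force: 40.0
```

```bash
python3 - <<'E'
from h import *
o,D=doornow(); print("door rel seat",(Dc.T@(o-seat)).round(4)); st=robot.state(); print(st["wrist_force"],Dc.T@(st["wrist_force"]+[0,0,3.4]),st["ft_torque"])
print((Dc.T@D).round(3))
E
```

```text
door rel seat [ 0.0154 -0.0005  0.0043]
[-3.34749941  1.30704423 -0.93271374] [-0.10858916 -2.45870667  3.59785886] [ 0.58430968  1.02860542 -0.3400219 ]
[[ 1.    -0.001 -0.001]
 [ 0.001  1.    -0.001]
 [ 0.001  0.001  1.   ]]
```

Call:
carry_out(deltas=[{"dr":[0,0,0],"dp":[-0.2,0,-0.1],"grip":0},{"dr":[0,0,0],"dp":[-0.2,0,0],"grip":0},{"dr":[0,0,0],"dp":[-0.2,0,0.2],"grip":0},{"dr":[0,0,0],"dp":[-0.2,0,0.4],"grip":0},{"dr":[0,0,0],"dp":[-0.2,0,0.4],"grip":0}])

```text
t: 12.72
position: [0.5151, 0.292, 0.0843]
orientation: [2.308, 0.524, 0.222]
wrist_force: [1.4, 4.9, 2.1]
grip_width: 0.165
grip_force: 40.0
```

```bash
cat >> h.py <<'E'
def rep():
    o,D=doornow(); st=robot.state(); print("t",st["t"],"rel",(Dc.T@(o-seat)).round(4),"F",(Dc.T@(st["wrist_force"]+[0,0,3.4])).round(1),"tau",st["ft_torque"].round(2),"w",st["grip_width"])
E
python3 -c "
from h import *
rep()"
```

```text
t 12.7167 rel [ 0.016  -0.0007  0.0013] F [1.2 3.4 6.6] tau [0.77 0.36 0.11] w 0.1651164471833976
```

Call:
carry_out(deltas=[{"dr":[0,0,0],"dp":[0.1,-0.3,0],"grip":0},{"dr":[0,0,0],"dp":[0.1,-0.6,0],"grip":0},{"dr":[0,0,0],"dp":[0.1,-0.9,0],"grip":0},{"dr":[0,0,0],"dp":[0.1,-1.2,0],"grip":0},{"dr":[0,0,0],"dp":[0.1,-1.2,0],"grip":0}])

```text
t: 13.13
position: [0.5111, 0.2992, 0.0745]
orientation: [2.306, 0.525, 0.218]
wrist_force: [-1.1, 3.3, 3.8]
grip_width: 0.166
grip_force: 40.0
```

```bash
python3 -c "
from h import *
rep()"
```

```text
t 13.1333 rel [ 0.0034 -0.0012  0.0002] F [2.7 0.4 7.6] tau [ 0.39 -0.19  0.24] w 0.16565335591938177
```

Sliding well on the surface with friction only. I'll continue until the ledge.

Call:
carry_out(deltas=[{"dr":[0,0,0],"dp":[0,-0.2,0],"grip":0},{"dr":[0,0,0],"dp":[0,-0.4,0],"grip":0},{"dr":[0,0,0],"dp":[0,-0.6,0],"grip":0},{"dr":[0,0,0],"dp":[0,-0.6,0],"grip":0}])

```text
t: 13.47
position: [0.5107, 0.3006, 0.0738]
orientation: [2.299, 0.52, 0.219]
wrist_force: [1.8, -6.1, 12.8]
grip_width: 0.165
grip_force: 40.0
```

```bash
python3 -c "
from h import *
rep()"
```

```text
t 13.4667 rel [ 0.0018 -0.001   0.0007] F [15.9 -1.   7. ] tau [-1.7  -0.76 -0.04] w 0.16514542268488072
```

Call:
carry_out(deltas=[{"dr":[0,0,0],"dp":[0,0.35,-0.1],"grip":0},{"dr":[0,0,0],"dp":[0,0.35,-0.1],"grip":5},{"dr":[0,0,0],"dp":[0,0.35,-0.1],"grip":5},{"dr":[0,0,0],"dp":[0,0.35,-0.1],"grip":5},{"dr":[0,0,0],"dp":[0,0.35,-0.1],"grip":5},{"dr":[0,0,0],"dp":[0,0.35,-0.1],"grip":5},{"dr":[0,0,0],"dp":[0,0.35,-0.1],"grip":5},{"dr":[0,0,0],"dp":[0,0.35,-3],"grip":5},{"dr":[0,0,0],"dp":[0,0.35,-6],"grip":5},{"dr":[0,0,0],"dp":[0,0.35,-10],"grip":5},{"dr":[0,0,0],"dp":[0,0.35,-12],"grip":5},{"dr":[0,0,0],"dp":[0,0.35,-12],"grip":5}])

```text
t: 14.47
position: [0.474, 0.3813, 0.1618]
orientation: [2.311, 0.525, 0.225]
wrist_force: [-0.6, 0.9, 0.6]
grip_width: 0.526
grip_force: 0.0
```

```bash
cat >> h.py <<'E'
seat=seat+Dc@np.array([.0015,-.001,0])
BIAS=.0225
def topP(up): # reported TCP for top-edge grasp; real tip 'up' m from door top edge along door x (negative = below the top)
    return seat+Dc@np.array([.07+up-BIAS,0,.006])
E
python3 - <<'E'
from h import *
st=robot.state(); print(st["t"],st["position"],st["wrist_force"],st["grip_width"])
compare(seat,Dc)
go(topP(.12),topR(Dc)); print(topP(.12))
E
```

```text
14.4667 [0.47403168 0.38130106 0.16177804] [-0.62759432  0.85254686  0.60336528] 0.5260404515648
side door_grip [240.4, 182.9] [([296.5, 177.1], 0.85), ([258.1, 312.3], 0.56), ([264.9, 186.4], 0.17)]
side door_top [262.2, 180.5] [([266.7, 309.8], 0.79), ([264.2, 179.7], 0.75), ([300.3, 189.0], 0.63)]
side door_edge [262.5, 184.3] [([262.3, 186.1], 0.72), ([313.5, 180.8], 0.62)]
side knuckle_upper [235.5, 197.1] [([235.7, 201.9], 0.82), ([281.8, 185.3], 0.73), ([288.8, 314.5], 0.67)]
side knuckle_lower [218.7, 213.1] [([276.7, 335.9], 0.96), ([278.0, 177.1], 0.9), ([215.7, 211.4], 0.71)]
top door_grip [167.1, 255.1] [([149.1, 165.3], 0.73), ([170.8, 253.7], 0.66), ([352.0, 325.6], 0.61)]
top door_top [194.4, 239.8] [([195.5, 237.7], 0.67), ([338.0, 310.2], 0.59), ([168.7, 179.2], 0.55)]
top door_edge [169.6, 228.5] [([170.9, 231.3], 0.84), ([342.0, 334.0], 0.71), ([157.5, 155.4], 0.7)]
top knuckle_upper [198.3, 276.0] [([362.3, 301.8], 0.73), ([150.7, 193.1], 0.68), ([201.5, 277.6], 0.63)]
top knuckle_lower [179.8, 289.4] [([380.7, 322.1], 0.91), ([180.5, 289.1], 0.76), ([127.5, 185.0], 0.7)]
t 15.07 dr [90.1, 0.1, 0.0] dp [-0.23, 16.81, 11.36]
[0.55721744 0.19593895 0.19574369]
```

The door is seated: the nets agree with the model to 1-2 px in both views. Next I go over the top for the edge pinch.

Call:
carry_out(deltas=[{"dr":[0,0,0],"dp":[0,2,-2.5],"grip":5},{"dr":[6,0,0],"dp":[0,5,-5],"grip":5},{"dr":[12,0,0],"dp":[0,8,-8],"grip":5},{"dr":[18,0,0],"dp":[0,10.5,-10.5],"grip":5},{"dr":[25,0,0],"dp":[0,12.5,-12.5],"grip":5},{"dr":[32,0,0],"dp":[0,13.5,-11],"grip":5},{"dr":[39,0,0],"dp":[0,14.5,-8.5],"grip":5},{"dr":[46,0,0],"dp":[0,16,-5],"grip":5},{"dr":[53,0,0],"dp":[0,17,-1.5],"grip":5},{"dr":[60,0,0],"dp":[-0.1,17.5,2],"grip":5},{"dr":[67,0,0],"dp":[-0.1,18,5],"grip":5},{"dr":[74,0,0],"dp":[-0.2,18,8],"grip":5}])

```text
t: 16.07
position: [0.5525, 0.2083, 0.2301]
orientation: [-2.575, -0.583, 0.145]
wrist_force: [0.7, 0.3, 0.9]
grip_width: 0.524
grip_force: 0.0
```

```bash
python3 - <<'E'
from h import *
st=robot.state(); print(st["position"],st["joint_pos"].round(2))
go(topP(.06),topR(Dc))
E
```

```text
[0.55253648 0.20832637 0.23012747] [0.02 0.06 1.72 0.46 1.58 1.1 ]
t 16.07 dr [15.8, -0.3, 0.1] dp [-0.15, 1.19, 8.13]
```

Call:
carry_out(deltas=[{"dr":[7,0,0],"dp":[-0.1,0,0],"grip":5},{"dr":[14,0,0],"dp":[-0.1,0.3,1],"grip":5},{"dr":[15,0,0],"dp":[-0.1,0.6,4],"grip":5},{"dr":[15,0,0],"dp":[-0.1,0.6,6],"grip":5},{"dr":[15,0,0],"dp":[-0.1,0.6,6],"grip":5},{"dr":[15,0,0],"dp":[-0.1,0.6,6],"grip":5}])

```text
t: 16.57
position: [0.5389, 0.2314, 0.1721]
orientation: [-2.326, -0.527, 0.217]
wrist_force: [-0.7, 0.5, 0.2]
grip_width: 0.528
grip_force: 0.0
```

```bash
python3 - <<'E'
from h import *
st=robot.state(); print(st["position"],st["joint_pos"].round(2),st["qvel"].round(2))
go(topP(-.024),topR(Dc))
E
```

```text
[0.53894894 0.2313725  0.17205001] [-0.03  0.18  1.77  0.66  1.6   0.97] [ 0.   -0.03 -0.05  0.01  0.    0.  ]
t 16.57 dr [1.0, 0.2, -0.1] dp [0.16, 0.97, 9.92]
```

Call:
carry_out(deltas=[{"dr":[1,0.2,0],"dp":[0.1,0.9,2],"grip":5},{"dr":[1,0.2,0],"dp":[0.1,0.9,4],"grip":5},{"dr":[1,0.2,0],"dp":[0.1,0.9,6],"grip":5},{"dr":[1,0.2,0],"dp":[0.1,0.9,8],"grip":5},{"dr":[1,0.2,0],"dp":[0.1,0.9,9],"grip":5},{"dr":[1,0.2,0],"dp":[0.1,0.9,9.8],"grip":5},{"dr":[1,0.2,0],"dp":[0.1,0.9,9.8],"grip":5},{"dr":[1,0.2,0],"dp":[0.1,0.9,9.8],"grip":5}])

```text
t: 17.23
position: [0.5148, 0.2874, 0.0972]
orientation: [-2.309, -0.523, 0.212]
wrist_force: [-0.2, -0.0, 0.8]
grip_width: 0.528
grip_force: 0.0
```

```bash
python3 - <<'E'
from h import *
st=robot.state(); print(st["position"],st["wrist_force"],st["qvel"].round(2))
go(topP(-.024),topR(Dc))
E
```

```text
[0.51477748 0.28737672 0.0971869 ] [-0.17980748 -0.02027156  0.82329792] [-0.01 -0.   -0.01  0.   -0.   -0.  ]
t 17.23 dr [0.1, -0.2, 0.1] dp [-0.11, 0.16, 0.3]
```

Call:
carry_out(deltas=[{"dr":[0,-0.2,0],"dp":[-0.1,0.15,0.3],"grip":5},{"dr":[0,-0.2,0],"dp":[-0.1,0.15,0.3],"grip":3},{"dr":[0,-0.2,0],"dp":[-0.1,0.15,0.3],"grip":0},{"dr":[0,-0.2,0],"dp":[-0.1,0.15,0.3],"grip":0},{"dr":[0,-0.2,0],"dp":[-0.1,0.15,0.3],"grip":0},{"dr":[0,-0.2,0],"dp":[-0.1,0.15,0.3],"grip":0},{"dr":[0,-0.2,0],"dp":[-0.1,0.15,0.3],"grip":0},{"dr":[0,-0.2,0],"dp":[-0.1,0.15,0.3],"grip":0},{"dr":[0,-0.2,0],"dp":[-0.1,0.15,0.3],"grip":0},{"dr":[0,-0.2,0],"dp":[-0.1,0.15,0.3],"grip":0},{"dr":[0,-0.2,0],"dp":[-0.1,0.15,0.3],"grip":0}], force=55)

```text
t: 18.15
position: [0.5129, 0.2875, 0.0925]
orientation: [-2.31, -0.524, 0.218]
wrist_force: [2.0, -1.4, -1.1]
grip_width: 0.126
grip_force: 55.0
```

```bash
python3 - <<'E'
from h import *
st=robot.state(); print(st["position"],st["wrist_force"],st["grip_width"],st["grip_force"])
T=R.from_rotvec(st["orientation"]).as_matrix(); D=np.c_[-T[:,2],T[:,0],-T[:,1]]
print("TCP in door frame",(Dc.T@(st["position"]-seat)).round(4)); print((Dc.T@D).round(4))
E
```

```text
[0.51286678 0.28748457 0.09252117] [ 1.99149487 -1.39895331 -1.12334323] 0.1255813426092069 54.97384250164032
TCP in door frame [ 0.0226 -0.0006  0.0049]
[[ 1.     -0.0014 -0.0021]
 [ 0.0014  1.     -0.    ]
 [ 0.0021  0.      1.    ]]
```

Pinched at 12 mm with 55 N. Lifting straight up off the cradle.

Call:
carry_out(deltas=[{"dr":[0,0,0],"dp":[0,-0.4,-0.4],"grip":0},{"dr":[0,0,0],"dp":[0,-1.5,-1.5],"grip":0},{"dr":[0,0,0],"dp":[0,-3.5,-3.5],"grip":0},{"dr":[0,0,0],"dp":[0,-6,-6],"grip":0},{"dr":[-6,0,0],"dp":[0,-9,-9],"grip":0},{"dr":[-13,0,0],"dp":[0,-11,-11],"grip":0},{"dr":[-20,0,0],"dp":[0,-11,-11],"grip":0},{"dr":[-27,0,0],"dp":[0,-11,-11],"grip":0},{"dr":[-34,0,0],"dp":[0,-11,-11],"grip":0},{"dr":[-41,0,0],"dp":[0,-11,-11],"grip":0},{"dr":[-45,0,0],"dp":[0,-11,-11],"grip":0},{"dr":[-45,0,0],"dp":[0,-11,-11],"grip":0}])

```text
t: 19.15
position: [0.51, 0.2908, 0.2498]
orientation: [3.062, 0.702, -0.003]
wrist_force: [-0.2, -0.4, -3.5]
grip_width: 0.123
grip_force: 55.0
```

```bash
cat >> h.py <<'E'
off=np.array([.0226,-.0006,.006])
pin=np.array([.460,-.195]); celyaw=-5.35
def Dopen(a): # door axes at opening angle a deg
    y=Rz(celyaw+a)[:,0]; return np.c_[z,y,np.cross(z,y)]
def hang(a,h,dx=0,dy=0):  # TCP for knuckles h above seated
    D=Dopen(a); k=np.array([pin[0]+dx,pin[1]+dy,.035+h]); return k+D@(off-np.array([-.055,-.074,.011])),topR(D)
E
python3 - <<'E'
from h import *
st=robot.state(); print(st["position"],st["wrist_force"],st["grip_width"],st["grip_force"],st["joint_pos"].round(2))
p,T=hang(90,.08); print(p); go(p+[0,.1,.04],T)
E
```

```text
[0.50999412 0.2908369  0.24984053] [-0.1791012  -0.39643732 -3.46307143] 0.12250463244883592 54.97571647167206 [ 0.43 -0.04  1.72 -0.    1.46  1.55]
[ 0.471822   -0.12238595  0.1926    ]
t 19.15 dr [-0.1, 0.1, -58.8] dp [-17.07, 26.54, 1.76]
```

Call:
carry_out(deltas=[{"dr":[0,0,-4],"dp":[-1,1.5,0],"grip":0},{"dr":[0,0,-10],"dp":[-3,4.5,0],"grip":0},{"dr":[0,0,-16],"dp":[-5,7.5,0.2],"grip":0},{"dr":[0,0,-22],"dp":[-7,10.5,0.5],"grip":0},{"dr":[0,0,-28],"dp":[-9,13.5,1],"grip":0},{"dr":[0,0,-34],"dp":[-11,16.5,1.3],"grip":0},{"dr":[0,0,-40],"dp":[-13,19.5,1.5],"grip":0},{"dr":[0,0,-46],"dp":[-14.5,22.5,1.7],"grip":0},{"dr":[0,0,-52],"dp":[-16,25,1.7],"grip":0},{"dr":[0,0,-58.8],"dp":[-17,26.5,1.7],"grip":0},{"dr":[0,0,-58.8],"dp":[-17,26.5,1.7],"grip":0},{"dr":[0,0,-58.8],"dp":[-17,26.5,1.7],"grip":0}])

```text
t: 20.15
position: [0.4728, -0.025, 0.2318]
orientation: [-2.332, -2.102, 0.001]
wrist_force: [0.1, 0.5, -3.6]
grip_width: 0.122
grip_force: 55.0
```

```bash
cat >> h.py <<'E'
def dn():
    st=robot.state(); T=R.from_rotvec(st["orientation"]).as_matrix(); D=np.c_[-T[:,2],T[:,0],-T[:,1]]; return st["position"]-D@off,D
E
python3 - <<'E'
from h import *
st=robot.state(); print(st["position"],st["wrist_force"],st["grip_width"])
o,D=dn(); print(D.round(3)); compare(o,D)
p,T=hang(90,.08); go(p,T)
E
```

```text
[ 0.47282651 -0.02504456  0.23176258] [ 0.07477858  0.4786489  -3.58916135] 0.12152708912447419
[[ 0.002  0.103 -0.995]
 [-0.002  0.995  0.103]
 [ 1.     0.001  0.002]]
side door_grip [282.9, 205.6] [([259.1, 314.5], 0.87), ([283.6, 205.9], 0.86), ([300.0, 175.9], 0.58)]
side door_top [296.8, 171.3] [([299.1, 171.7], 0.74), ([273.6, 308.0], 0.63), ([298.5, 190.2], 0.6)]
side door_edge [286.7, 190.1] [([243.2, 315.2], 0.66), ([289.9, 190.9], 0.61), ([312.1, 179.8], 0.51)]
side knuckle_upper [310.4, 202.8] [([310.1, 207.0], 0.6), ([281.7, 186.5], 0.45)]
side knuckle_lower [311.6, 241.9] [([276.2, 334.9], 0.88), ([308.6, 242.9], 0.87), ([279.6, 180.1], 0.41)]
top door_grip [319.5, 277.6] [([147.6, 165.1], 0.93), ([353.2, 329.0], 0.85)]
top door_top [321.0, 257.7] [([339.6, 306.1], 0.95), ([167.9, 176.6], 0.8)]
top door_edge [292.3, 258.0] [([156.5, 154.8], 0.95), ([339.6, 340.3], 0.79)]
top knuckle_upper [358.0, 265.8] [([362.5, 299.5], 0.9), ([151.9, 192.8], 0.58), ([358.9, 262.2], 0.47)]
top knuckle_lower [355.4, 269.4] [([125.1, 182.9], 0.89), ([380.4, 320.5], 0.82), ([359.2, 267.3], 0.48)]
t 20.75 dr [-0.0, 0.1, -0.2] dp [-9.8, 0.77, 3.93]
```

Call:
carry_out(deltas=[{"dr":[0,0.1,0],"dp":[-3,0.3,1],"grip":0},{"dr":[0,0.1,0],"dp":[-6,0.6,2],"grip":0},{"dr":[0,0.1,-0.2],"dp":[-8.5,0.8,3],"grip":0},{"dr":[0,0.1,-0.2],"dp":[-9.8,0.8,4],"grip":0},{"dr":[0,0.1,-0.2],"dp":[-9.8,0.8,6],"grip":0},{"dr":[0,0.1,-0.2],"dp":[-9.8,0.8,8],"grip":0},{"dr":[0,0.1,-0.2],"dp":[-9.8,0.8,8.7],"grip":0},{"dr":[0,0.1,-0.2],"dp":[-9.8,0.8,8.7],"grip":0},{"dr":[0,0.1,-0.2],"dp":[-9.8,0.8,8.7],"grip":0}])

```text
t: 21.5
position: [0.4756, -0.1173, 0.1531]
orientation: [-2.323, -2.109, -0.021]
wrist_force: [-5.1, 24.8, 27.2]
grip_width: 0.126
grip_force: 55.7
```

```bash
python3 - <<'E'
from h import *
pin=np.array([.4605,-.1955])
o,D=dn(); k=o+D@np.array(KP["knuckle_lower"]); print("knuckle mouth",k.round(4),D.round(3).tolist(),robot.state()["wrist_force"])
ims=[]
for c,u0,v0,n in (("side",300,230,90),("top",360,240,50)):
    f=robot.grab_frame(c); im=cv2.resize(f["color"][v0:v0+n,u0:u0+n,::-1],(400,400),interpolation=cv2.INTER_CUBIC)
    q=lambda p:[tuple(int(x) for x in (r-[u0,v0]+.5)*400/n) for r in p]
    for p in q(project(f,o+np.array([KP["knuckle_lower"],KP["knuckle_upper"],(.055,-.074,.011),(-.035,-.074,.011)])@D.T)): cv2.circle(im,p,2,(0,255,255),-1)
    for p in q(project(f,[[*pin,h] for h in (.035,.059,.125,.149)])): cv2.circle(im,p,2,(0,255,0),-1)
    ims.append(im)
    for nm in ("knuckle_upper","knuckle_lower"): print(c,nm,project(f,o+D@np.array(KP[nm])).round(1),[(np.round(x["location"],1)[::-1].tolist(),round(x["p"],2)) for x in robot.pinpoint(nm,c)][:4])
cv2.imwrite("pics/hang.png",np.hstack(ims))
E
```

```text
knuckle mouth [ 0.4642 -0.189   0.0745] [[-0.008, 0.096, -0.995], [-0.012, 0.995, 0.096], [1.0, 0.013, -0.006]] [-5.07578589 24.83312433 27.24320821]
side knuckle_upper [[337.9 258.4]] [([286.2, 315.0], 0.81), ([327.1, 231.1], 0.75), ([284.6, 186.3], 0.51)]
side knuckle_lower [[338.1 295.8]] [([333.6, 274.3], 0.61), ([273.8, 179.3], 0.38)]
top knuckle_upper [[399.2 267.5]] [([150.2, 193.0], 0.89)]
top knuckle_lower [[393.4 270.3]] [([125.8, 183.3], 0.93), ([337.7, 153.5], 0.59)]
```

View pics/hang.png

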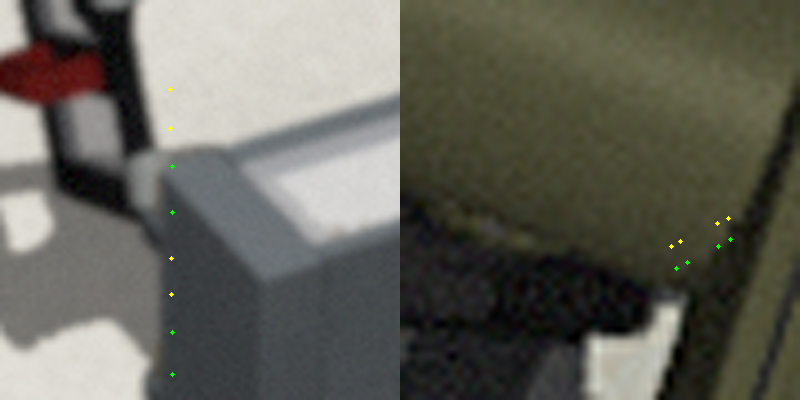

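I moved in too high: the lower knuckle at about z 0.115 ran into the upper bracket, and the side view shows the door tilted with its lower knuckle at crop (148,175). I'll back off towards +y and measure how it now sits in the grip. It must come in sideways at h of about 4 cm.

Call:
carry_out(deltas=[{"dr":[0,0,0],"dp":[0.5,0,-1],"grip":0},{"dr":[0,0,0],"dp":[1,0,-2.5],"grip":0},{"dr":[0,0,0],"dp":[2.5,0,-5],"grip":0},{"dr":[0,0,0],"dp":[5,0,-6],"grip":0},{"dr":[0,0,0],"dp":[8,0,-6],"grip":0},{"dr":[0,0,0],"dp":[9,0,-6],"grip":0},{"dr":[0,0,0],"dp":[9,0,-6],"grip":0},{"dr":[0,0,0],"dp":[9,0,-6],"grip":0}])

```text
t: 22.47
position: [0.4803, -0.0331, 0.2046]
orientation: [-2.322, -2.115, 0.002]
wrist_force: [0.3, -0.6, -3.0]
grip_width: 0.126
grip_force: 55.0
```

```bash
python3 - <<'E'
from h import *
st=robot.state(); print(st["position"],st["wrist_force"],st["grip_width"])
o,D=dn(); compare(o,D)
f=robot.grab_frame("side"); u0,v0=240,130
im=cv2.resize(f["color"][v0:v0+150,u0:u0+150,::-1],(600,600),interpolation=cv2.INTER_CUBIC)
for p in project(f,o+np.array([KP[k] for k in KP]+[(a,b,0) for a in (-.07,.07) for b in (-.06,.06)])@D.T): cv2.circle(im,tuple(int(x) for x in (p-[u0,v0]+.5)*4),3,(0,255,255),-1)
cv2.imwrite("pics/tilt.png",im)
E
```

```text
[ 0.48034713 -0.03312013  0.20455764] [ 0.34174166 -0.62709491 -2.99625543] 0.12616525588690883
side door_grip [288.7, 217.8] [([261.5, 311.8], 0.77), ([282.4, 206.4], 0.62)]
side door_top [302.4, 184.0] [([294.1, 168.6], 0.67), ([269.9, 307.4], 0.62), ([298.8, 191.1], 0.57)]
side door_edge [291.9, 202.0] [([243.1, 319.3], 0.89), ([314.1, 180.2], 0.63), ([290.1, 203.5], 0.61)]
side knuckle_upper [316.6, 215.4] [([285.6, 316.3], 0.79), ([308.6, 190.8], 0.58), ([281.6, 187.5], 0.43)]
side knuckle_lower [317.5, 253.8] [([311.6, 230.6], 0.91), ([275.5, 335.5], 0.66), ([275.0, 179.5], 0.57)]
top door_grip [323.8, 274.8] [([316.3, 275.0], 0.46)]
top door_top [325.2, 255.3] [([300.7, 247.3], 0.74), ([166.6, 177.6], 0.59)]
top door_edge [297.0, 256.0] [([157.6, 155.9], 0.76), ([289.0, 256.3], 0.74), ([341.2, 334.6], 0.55)]
top knuckle_upper [361.2, 262.9] [([358.3, 299.6], 0.95), ([148.8, 194.1], 0.57)]
top knuckle_lower [358.5, 266.5] [([382.4, 317.5], 0.78), ([126.4, 180.8], 0.62)]
```

View pics/tilt.png

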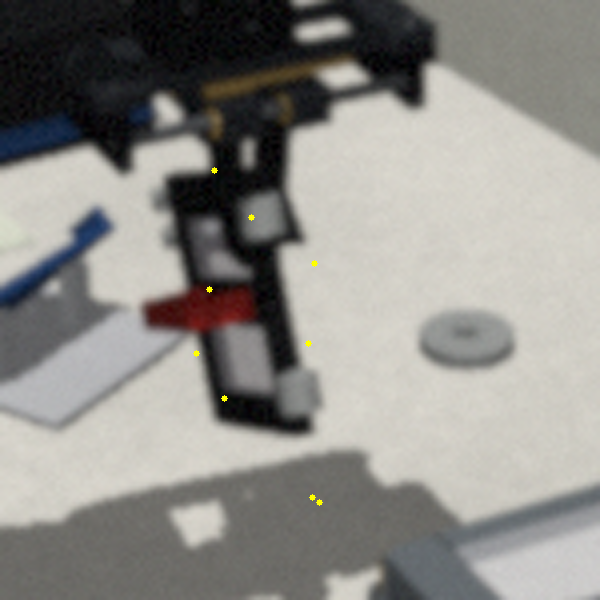

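Last picture: the door slid up in the grip and tilted, with the knuckles at crop (266,238) and (300,415), i.e. px (307,190) and (315,234). I'll fit the in-plane slip.

```bash
cat >> h.py <<'E'
from scipy.optimize import least_squares
def collect(o,D,names=KP,rad=25):
    obs=[]
    for c in ("side","top"):
        f=robot.grab_frame(c)
        for n in names:
            e=project(f,o+D@np.array(KP[n]))[0]
            for x in robot.pinpoint(n,c)[:4]:
                l=np.array(x["location"])[::-1]
                if x["p"]>.4 and np.hypot(*(l-e))<rad: obs.append((c,f,n,l)); break
    return obs
def slip(obs,x0=(0,0,0)):
    st=robot.state(); T=R.from_rotvec(st["orientation"]).as_matrix(); p=st["position"]
    D0=np.c_[-T[:,2],T[:,0],-T[:,1]]
    def pose(x):
        D=D0@Rz(0) @ R.from_rotvec([0,0,x[0]]).as_matrix()
        return p-D@np.array([x[1],x[2],.006]),D
    def res(x):
        o,D=pose(x); return np.concatenate([project(f,o+D@np.array(KP[n]))[0]-l for c,f,n,l in obs])
    s=least_squares(res,x0,loss="soft_l1"); return s.x,pose(s.x),s.fun.reshape(-1,2)
E
python3 - <<'E'
from h import *
o,D=dn(); fs=robot.grab_frame("side")
obs=collect(o,D,rad=35)+[("side",fs,"knuckle_upper",np.array([307,189.5])),("side",fs,"knuckle_lower",np.array([315,233]))]
x,(o,D),r=slip(obs,(0,.0226,0)); print(np.degrees(x[0]),x[1:],D.round(3).tolist())
for ob,e in zip(obs,r): print(ob[0],ob[2],ob[3].round(1),e.round(1))
E
```

```text
25.349263944290254 [ 0.00200745 -0.0285657 ] [[0.041, 0.085, -0.996], [0.426, 0.9, 0.095], [0.904, -0.428, 0.0]]
side door_top [291.4 172.4] [0.3 0.4]
side door_edge [289.9 205.2] [-1.  -0.1]
side knuckle_upper [305.6 189.3] [ 0.4 -0.3]
side knuckle_lower [311.6 231.9] [3.8 0.9]
top door_grip [313.4 271.4] [-1.3  1.8]
top door_top [297.6 250.4] [0.3 2. ]
top door_edge [288.7 256.2] [ 0.1 -0.4]
side knuckle_upper [307.  189.5] [-1.  -0.5]
side knuckle_lower [315 233] [ 0.4 -0.2]
```

The door has swung 25° in the pinch, so I'll re-seat it in the cradle and regrasp rather than force a bad grip. Computing the tool pose for that.

```bash
cat >> h.py <<'E'
sl=(np.radians(25.35),.002,-.0286)
def slT(D): # tool R and TCP offset in door frame for slipped grasp
    Rr=R.from_rotvec([0,0,sl[0]]).as_matrix(); D0=D@Rr.T; return topR(D0)
def slgo(up,nrm,side=0,dz=0,frm=None):
    p=seat+Dc@np.array([up+sl[1],side+sl[2],nrm+.006])+[0,0,dz]; print(p.round(4)); go(p,slT(Dc),frm)
def slrep():
    st=robot.state(); T=R.from_rotvec(st["orientation"]).as_matrix(); D0=np.c_[-T[:,2],T[:,0],-T[:,1]]; D=D0@R.from_rotvec([0,0,sl[0]]).as_matrix()
    o=st["position"]-D@np.array([sl[1],sl[2],.006]); print("t",st["t"],"rel",(Dc.T@(o-seat)).round(4),"F",(Dc.T@(st["wrist_force"]+[0,0,3.4])).round(1),"rot",R.from_matrix(Dc.T@D).as_rotvec(degrees=True).round(1),"w",st["grip_width"].round(3),st["grip_force"]); return o,D
E
python3 - <<'E'
from h import *
slgo(.02,.06); print(slT(Dc).round(2).tolist()); print(robot.state()["joint_pos"].round(2))
E
```

```text
[0.4688 0.3148 0.1353]
t 23.77 dr [28.2, 45.3, 65.0] dp [34.53, -4.45, 6.98]
[[0.95, 0.3, 0.11], [0.12, -0.64, 0.76], [0.3, -0.71, -0.64]]
[-0.18 -0.27  2.    0.    1.42 -0.09]
```

Call:
carry_out(deltas=[{"dr":[1,2,3],"dp":[2,0,-4],"grip":0},{"dr":[3,5,7.5],"dp":[5,-0.5,-7],"grip":0},{"dr":[5,8.5,12],"dp":[8,-1,-10],"grip":0},{"dr":[7,12,17],"dp":[11,-1.5,-12],"grip":0},{"dr":[9.5,15.5,22],"dp":[14,-2,-13],"grip":0},{"dr":[12,19,27],"dp":[17,-2.3,-13],"grip":0},{"dr":[14,23,32.5],"dp":[20,-2.7,-12],"grip":0},{"dr":[16.5,26.5,38],"dp":[23,-3,-11],"grip":0},{"dr":[19,30,43.5],"dp":[26,-3.3,-9.5],"grip":0},{"dr":[21,34,49],"dp":[29,-3.7,-8],"grip":0},{"dr":[23.5,38,54.5],"dp":[31.5,-4,-6],"grip":0},{"dr":[26,41.5,60],"dp":[33.5,-4.4,-4],"grip":0}])

```text
t: 24.77
position: [0.4687, 0.3052, 0.2445]
orientation: [-2.305, -0.419, -0.273]
wrist_force: [0.8, 0.4, -3.2]
grip_width: 0.122
grip_force: 55.0
```

Call:
carry_out(deltas=[{"dr":[0,0,0],"dp":[0,0,0],"grip":0},{"dr":[0,0,0],"dp":[0,0,0],"grip":0}])

```text
t: 24.93
position: [0.4662, 0.3041, 0.2417]
orientation: [-2.307, -0.425, -0.265]
wrist_force: [0.9, 0.6, -2.7]
grip_width: 0.126
grip_force: 55.0
```

```bash
python3 - <<'E'
from h import *
slrep(); print(robot.state()["position"],robot.state()["joint_pos"].round(2)); slgo(.02,.06)
E
```

```text
Traceback (most recent call last):
  File "h.py", line 82, in slrep
    o=st["position"]-D@np.array([sl[1],sl[2],.006]); print("t",st["t"],"rel",(Dc.T@(o-seat)).round(4),"F",(Dc.T@(st["wrist_force"]+[0,0,3.4])).round(1),"rot",R.from_matrix(Dc.T@D).as_rotvec(degrees=True).round(1),"w",st["grip_width"].round(3),st["grip_force"]); return o,D
                                                                                                                                                                                                                         ^^^^^^^^^^^^^^^^^^^^^^
AttributeError: 'float' object has no attribute 'round'
```

```bash
sed -i 's/st\["grip_width"\].round(3)/st["grip_width"]/' h.py; python3 - <<'E'
from h import *
o,D=slrep(); print(robot.state()["joint_pos"].round(2))
obs=collect(o,D,rad=25); x,(o,D),r=slip(obs,sl); print(np.degrees(x[0]),x[1:])
for ob,e in zip(obs,r): print(ob[0],ob[2],e.round(1))
slgo(.02,.06)
E
```

```text
t 24.9333 rel [ 0.0996 -0.0069  0.1307] F [0.4 1.  0.6] rot [ 3.4 -4.2  4. ] w 0.12570620778695962 54.984006632797744
[ 0.05 -0.3   2.12  0.84  1.3   1.02]
25.45630934627732 [ 0.00069253 -0.02514194]
side door_grip [ 1.6 -1.4]
side door_top [-0.1  1. ]
side door_edge [-0.3  0.1]
side knuckle_upper [ 0.2 -3.1]
side knuckle_lower [2.3 0.8]
top door_grip [-0.3 -0.7]
top door_top [0.4 2.7]
top door_edge [-0.8  1.6]
[0.4688 0.3148 0.1353]
t 25.53 dr [2.4, 3.6, 5.0] dp [-3.27, 6.5, 8.32]
```

```bash
sed -i 's/^sl=.*/sl=(np.radians(25.4),.0013,-.027)/' h.py; python3 - <<'E'
from h import *
slgo(.02,.05)
E
```

```text
[0.4731 0.3095 0.1277]
t 25.53 dr [2.4, 3.7, 5.0] dp [-3.23, 7.51, 8.49]
```

Call:
carry_out(deltas=[{"dr":[2.4,3.7,5],"dp":[-1,2,2],"grip":0},{"dr":[2.4,3.7,5],"dp":[-2,4,4.5],"grip":0},{"dr":[2.4,3.7,5],"dp":[-3,6,7],"grip":0},{"dr":[2.4,3.7,5],"dp":[-3.2,7.5,8.5],"grip":0},{"dr":[2.4,3.7,5],"dp":[-3.2,7.5,8.5],"grip":0},{"dr":[2.4,3.7,5],"dp":[-3.2,7.5,8.5],"grip":0}])

```text
t: 26.03
position: [0.4726, 0.3099, 0.1268]
orientation: [-2.26, -0.292, -0.287]
wrist_force: [0.1, 0.4, -3.3]
grip_width: 0.122
grip_force: 55.0
```

```bash
python3 - <<'E'
from h import *
o,D=slrep()
obs=collect(o,D,rad=25); x,(o2,D2),r=slip(obs,sl); print(np.degrees(x[0]),x[1:],r.round(1).tolist())
slgo(.015,.01)
E
```

```text
t 26.0333 rel [ 0.0189 -0.0003  0.0497] F [-0.2  0.2  0.3] rot [-0.1  0.2  0.1] w 0.12181330261444832 54.98930633068085
26.346430207875144 [ 0.00277759 -0.02878924] [[-2.3, -1.2], [0.7, -0.6], [0.5, 0.1], [0.2, -0.8], [-2.9, 1.6], [0.7, -0.4], [-0.4, 2.0]]
[0.4838 0.2872 0.0959]
t 26.63 dr [-0.0, -0.0, -0.0] dp [-0.23, 4.02, 0.43]
```

Call:
carry_out(deltas=[{"dr":[0,0,0],"dp":[-0.1,1.5,0.2],"grip":0},{"dr":[0,0,0],"dp":[-0.2,3,0.4],"grip":0},{"dr":[0,0,0],"dp":[-0.2,4,0.4],"grip":0},{"dr":[0,0,0],"dp":[-0.2,4.4,0.4],"grip":0},{"dr":[0,0,0],"dp":[-0.2,4.8,0.4],"grip":0},{"dr":[0,0,0],"dp":[-0.2,5.0,0.4],"grip":0},{"dr":[0,0,0],"dp":[-0.2,5.0,0.4],"grip":0}])

```text
t: 27.22
position: [0.4843, 0.2846, 0.0924]
orientation: [-2.247, -0.292, -0.281]
wrist_force: [-7.6, 10.8, 5.8]
grip_width: 0.125
grip_force: 55.3
```

```bash
python3 -c "
from h import *
slrep()"
```

```text
t 27.2167 rel [ 0.0141 -0.0006  0.0058] F [-2.7 -2.2 15.7] rot [0.1 1.  0.2] w 0.12529937752914966 55.346234336262015
```

Call:
carry_out(deltas=[{"dr":[0,0,0],"dp":[-0.15,-0.2,-0.05],"grip":0},{"dr":[0,0,0],"dp":[-0.3,-0.2,0.25],"grip":0},{"dr":[0,0,0],"dp":[-0.4,-0.2,0.5],"grip":0},{"dr":[0,0,0],"dp":[-0.4,-0.2,0.5],"grip":0}])

```text
t: 27.55
position: [0.4826, 0.2881, 0.0898]
orientation: [-2.251, -0.293, -0.288]
wrist_force: [-3.6, 6.6, 5.1]
grip_width: 0.126
grip_force: 55.1
```

```bash
python3 -c "
from h import *
o,D=slrep()
obs=collect(seat+Dc@np.array([.009,-.001,.003]),Dc,rad=20)
for c,f,n,l in obs: print(c,n,l.round(1),[project(f,seat+Dc@(np.array(KP[n])+[.009,-.001,k])).round(1)[0].tolist() for k in (0,.012)])
"
```

```text
t 27.55 rel [ 0.0097 -0.0006  0.0067] F [ 0.7 -0.4 11.3] rot [0.2 0.6 0. ] w 0.1260270922602339 55.07517985755048
side door_grip [241.5 176.5] [[241.9, 181.4], [239.1, 177.7]]
side knuckle_upper [236.1 195.8] [[237.0, 195.6], [234.0, 191.8]]
side knuckle_lower [214.3 209.1] [[220.0, 211.7], [217.2, 208.0]]
top door_grip [164.9 256.6] [[169.1, 254.0], [164.4, 255.2]]
top door_top [194.6 240.5] [[196.5, 238.6], [192.0, 239.7]]
top door_edge [169.  228.4] [[171.5, 227.3], [167.0, 228.3]]
top knuckle_lower [178.8 288.1] [[181.7, 288.5], [177.3, 289.9]]
```

Call:
carry_out(deltas=[{"dr":[0,0,0],"dp":[0,-0.8,0],"grip":0},{"dr":[0,0,0],"dp":[-0.25,-0.8,-0.1],"grip":0},{"dr":[0,0,0],"dp":[-0.25,-0.5,-0.1],"grip":0},{"dr":[0,0,0],"dp":[-0.25,-0.2,-0.1],"grip":0},{"dr":[0,0,0],"dp":[-0.25,0,-0.1],"grip":0},{"dr":[0,0,0],"dp":[-0.25,0,-0.1],"grip":0}])

```text
t: 28.65
position: [0.4808, 0.2868, 0.0894]
orientation: [-2.251, -0.291, -0.29]
wrist_force: [-1.0, 10.4, 5.0]
grip_width: 0.123
grip_force: 55.1
```

```bash
python3 -c "
from h import *
slrep();print(robot.state()['ft_torque'])"
```

```text
t 28.65 rel [ 0.0097 -0.0029  0.0061] F [-1.   3.6 12.9] rot [ 0.1  0.6 -0.1] w 0.12338859714651453 55.112789470383596
[2.09643491 0.94565873 0.15038624]
```

Call:
carry_out(deltas=[{"dr":[0,0,0],"dp":[0,-0.2,0.2],"grip":0},{"dr":[0,0,0],"dp":[-0.15,-0.2,0.4],"grip":0},{"dr":[0,0,0],"dp":[-0.25,-0.2,0.6],"grip":0},{"dr":[0,0,0],"dp":[-0.3,-0.2,0.8],"grip":0},{"dr":[0,0,0],"dp":[-0.35,-0.2,0.9],"grip":0},{"dr":[0,0,0],"dp":[-0.35,-0.2,0.9],"grip":0}])

```text
t: 29.15
position: [0.4788, 0.2914, 0.0805]
orientation: [-2.262, -0.293, -0.293]
wrist_force: [3.6, -1.9, -1.4]
grip_width: 0.124
grip_force: 55.0
```

```bash
python3 -c "
from h import *
slrep();print(robot.state()['ft_torque'])"
```

```text
t 29.15 rel [-0.     -0.0027  0.0033] F [ 3.7  2.5 -0.9] rot [-0.  -0.  -0.1] w 0.12387413239816718 54.98936790972948
[-1.06719321 -0.15655221 -0.57158408]
```

Call:
carry_out(deltas=[{"dr":[0,0,0],"dp":[0.1,0.2,0],"grip":0},{"dr":[0,0,0],"dp":[0.1,0.5,0],"grip":0},{"dr":[0,0,0],"dp":[0.1,0.5,0],"grip":0}])

```text
t: 29.4
position: [0.4805, 0.2888, 0.0774]
orientation: [-2.26, -0.293, -0.291]
wrist_force: [1.5, -2.2, 2.5]
grip_width: 0.122
grip_force: 55.0
```

```bash
python3 -c "
from h import *
slrep();print(robot.state()['ft_torque'])"
```

```text
t 29.4 rel [-0.0001 -0.0023 -0.0011] F [6.1 0.4 2.3] rot [-0.   0.1 -0. ] w 0.12203539657401274 54.990761652588844
[-0.42915209  0.22372645 -0.16569083]
```

Home: the ledge and face forces are both light and the normal offset is about -1 mm. Releasing and backing out along the fingers.

Call:
carry_out(deltas=[{"dr":[0,0,0],"dp":[0,0,0],"grip":5},{"dr":[0,0,0],"dp":[0,0,0],"grip":5},{"dr":[0,0,0],"dp":[0,0,0],"grip":5},{"dr":[0,0,0],"dp":[0,0,0],"grip":5},{"dr":[0,0,0],"dp":[0,0,0],"grip":5},{"dr":[0,0,0],"dp":[0,0,0],"grip":5},{"dr":[0,0,0],"dp":[0,0,0],"grip":5},{"dr":[0,0,0],"dp":[0,0,-2],"grip":5},{"dr":[0,0,0],"dp":[0,0,-5],"grip":5},{"dr":[0,0,0],"dp":[0,0,-9],"grip":5},{"dr":[0,0,0],"dp":[0,0,-11],"grip":5},{"dr":[0,0,0],"dp":[0,0,-11],"grip":5}])

```text
t: 30.4
position: [0.4705, 0.2029, 0.1511]
orientation: [-2.262, -0.294, -0.3]
wrist_force: [0.3, 0.1, 0.6]
grip_width: 0.528
grip_force: 0.0
```

```bash
python3 - <<'E'
from h import *
st=robot.state(); print(st["t"],st["position"],st["wrist_force"],st["grip_width"])
for c,f,n,l in collect(seat,Dc,rad=20): print(c,n,(l-project(f,seat+Dc@np.array(KP[n]))[0]).round(1))
go(topP(.05),topR(Dc))
E
```

```text
30.4 [0.47052789 0.20289342 0.15108344] [0.29561299 0.14109718 0.63054528] 0.5277259318181781
side door_grip [1.4 2.7]
side door_edge [2.9 3.7]
side knuckle_upper [-1.8  2.6]
side knuckle_lower [-2.4 -1.7]
top door_grip [-0.2  1.7]
top door_top [ 0.6 -3. ]
top door_edge [0.1 1. ]
top knuckle_upper [1.4 2.7]
top knuckle_lower [4.2 0.4]
t 31.0 dr [-0.1, -25.3, -0.0] dp [6.84, -0.1, 3.48]
```

Call:
carry_out(deltas=[{"dr":[0,-7,0],"dp":[2,0,0],"grip":5},{"dr":[0,-14,0],"dp":[4,0,0],"grip":5},{"dr":[0,-20,0],"dp":[6,0,1],"grip":5},{"dr":[0,-25.3,0],"dp":[6.8,0,2],"grip":5},{"dr":[0,-25.3,0],"dp":[6.8,-0.1,3.5],"grip":5},{"dr":[0,-25.3,0],"dp":[6.8,-0.1,3.5],"grip":5},{"dr":[0,-25.3,0],"dp":[6.8,-0.1,3.5],"grip":5},{"dr":[0,-25.3,0],"dp":[6.8,-0.1,3.5],"grip":5}])

```text
t: 31.67
position: [0.5344, 0.2401, 0.1459]
orientation: [-2.307, -0.52, 0.216]
wrist_force: [0.1, -0.2, 0.2]
grip_width: 0.526
grip_force: 0.0
```

```bash
python3 - <<'E'
from h import *
print(robot.state()["position"]); go(topP(-.024),topR(Dc))
E
```

```text
[0.53439173 0.24006951 0.14592638]
t 31.67 dr [-0.1, -0.1, -0.1] dp [0.15, 0.0, 7.37]
```

Call:
carry_out(deltas=[{"dr":[0,0,0],"dp":[0.1,0,2.5],"grip":5},{"dr":[0,0,0],"dp":[0.1,0,5],"grip":5},{"dr":[0,0,0],"dp":[0.1,0,7],"grip":4},{"dr":[0,0,0],"dp":[0.1,0,7.4],"grip":3},{"dr":[0,0,0],"dp":[0.1,0,7.4],"grip":0},{"dr":[0,0,0],"dp":[0.1,0,7.4],"grip":0},{"dr":[0,0,0],"dp":[0.1,0,7.4],"grip":0},{"dr":[0,0,0],"dp":[0.1,0,7.4],"grip":0},{"dr":[0,0,0],"dp":[0.1,0,7.4],"grip":0},{"dr":[0,0,0],"dp":[0.1,0,7.4],"grip":0},{"dr":[0,0,0],"dp":[0.1,0,7.4],"grip":0}], force=58)

```text
t: 32.58
position: [0.5158, 0.2872, 0.095]
orientation: [-2.309, -0.521, 0.211]
wrist_force: [2.0, -5.0, 2.6]
grip_width: 0.125
grip_force: 58.0
```

```bash
python3 - <<'E'
from h import *
st=robot.state(); print(st["position"],st["wrist_force"],st["grip_width"],st["grip_force"])
T=R.from_rotvec(st["orientation"]).as_matrix(); D=np.c_[-T[:,2],T[:,0],-T[:,1]]
print("TCP in door frame",(Dc.T@(st["position"]-seat)).round(4)); print(R.from_matrix(Dc.T@D).as_rotvec(degrees=True).round(2))
E
```

```text
[0.51582678 0.2871867  0.09503691] [ 2.02704649 -5.01938947  2.5957706 ] 0.12515767389019547 57.992042899131775
TCP in door frame [0.0255 0.0019 0.0056]
[ 0.03 -0.05 -0.22]
```

Call:
carry_out(deltas=[{"dr":[0,0,0],"dp":[0,-0.4,-0.4],"grip":0},{"dr":[0,0,0],"dp":[0,-1.5,-1.5],"grip":0},{"dr":[0,0,0],"dp":[0,-3.5,-3.5],"grip":0},{"dr":[0,0,0],"dp":[0,-6,-6],"grip":0},{"dr":[-6,0,0],"dp":[0,-9,-9],"grip":0},{"dr":[-13,0,0],"dp":[0,-11,-11],"grip":0},{"dr":[-20,0,0],"dp":[0,-11,-11],"grip":0},{"dr":[-27,0,0],"dp":[0,-11,-11],"grip":0},{"dr":[-34,0,0],"dp":[0,-11,-11],"grip":0},{"dr":[-41,0,0],"dp":[0,-11,-11],"grip":0},{"dr":[-45,0,0],"dp":[0,-11,-11],"grip":0},{"dr":[-45,0,0],"dp":[0,-11,-11],"grip":0}])

```text
t: 33.58
position: [0.5115, 0.2906, 0.25]
orientation: [-3.061, -0.698, 0.002]
wrist_force: [-0.3, 0.2, -3.3]
grip_width: 0.121
grip_force: 58.0
```

```bash
sed -i 's/^off=.*/off=np.array([.0255,.0019,.006])/; s/^pin=.*/pin=np.array([.461,-.1955]); celyaw=-5.35/' h.py; python3 - <<'E'
from h import *
st=robot.state(); print(st["position"],st["grip_width"])
p,T=hang(90,.04); print(p); go(p+[0,.12,.06],T)
E
```

```text
[0.51150347 0.29060083 0.24997589] 0.12140180732949647
[ 0.4730551  -0.12039684  0.1555    ]
t 33.58 dr [-0.1, -0.0, -59.0] dp [-16.07, 24.57, 3.42]
```

Call:
carry_out(deltas=[{"dr":[0,0,-4],"dp":[-1,1.5,0],"grip":0},{"dr":[0,0,-10],"dp":[-3,4.5,0],"grip":0},{"dr":[0,0,-16],"dp":[-5,7.5,0],"grip":0},{"dr":[0,0,-22],"dp":[-7,10.5,0],"grip":0},{"dr":[0,0,-28],"dp":[-9,13.5,0.5],"grip":0},{"dr":[0,0,-34],"dp":[-11,16.5,1],"grip":0},{"dr":[0,0,-40],"dp":[-13,19.5,2],"grip":0},{"dr":[0,0,-46],"dp":[-14.5,22.5,3],"grip":0},{"dr":[0,0,-52],"dp":[-15.5,24,3.4],"grip":0},{"dr":[0,0,-59],"dp":[-16,24.5,3.4],"grip":0},{"dr":[0,0,-59],"dp":[-16,24.5,3.4],"grip":0},{"dr":[0,0,-59],"dp":[-16,24.5,3.4],"grip":0}])

```text
t: 34.58
position: [0.4742, -0.0023, 0.2148]
orientation: [-2.33, -2.102, -0.002]
wrist_force: [0.7, 0.2, -3.0]
grip_width: 0.124
grip_force: 58.0
```

```bash
python3 - <<'E'
from h import *
st=robot.state(); print(st["position"],st["wrist_force"],st["grip_width"])
o,D=dn(); print(D.round(3).tolist())
obs=[]
for _ in range(2): obs+=collect(o,D,rad=15)
x,_,r=slip(obs,(0,off[0],off[1])); print("slip fit",np.degrees(x[0]),x[1:])
for c,f,n,l in obs: print(c,n,(l-project(f,o+D@np.array(KP[n]))[0]).round(1))
p,T=hang(90,.04); go(p+[0,.03,0],T)
E
```

```text
[ 0.47419146 -0.00232171  0.21478704] [ 0.70397228  0.21472545 -2.95995773] 0.12440817157252274
[[0.001, 0.103, -0.995], [-0.004, 0.995, 0.103], [1.0, 0.004, 0.002]]
slip fit -0.08478431320655908 [0.02283445 0.00783677]
side door_grip [ 1.1 -1.7]
side door_top [0.7 0.4]
side door_edge [2.7 2. ]
side knuckle_upper [-2.1  2.7]
side knuckle_lower [-3.5 -1.8]
top knuckle_upper [ 4.2 -0.2]
top knuckle_lower [ 3.5 -3.1]
side door_top [ 2.  -0.6]
side door_edge [-0.5 -0.6]
side knuckle_upper [ 2.4 -0.3]
side knuckle_lower [-1.4 -0.1]
top door_grip [2.  0.8]
top knuckle_upper [ 2.6 -1.7]
top knuckle_lower [ 3.9 -3.8]
t 35.78 dr [-0.0, -0.1, -0.2] dp [-8.82, 0.68, 5.96]
```

```bash
sed -i 's/^off=.*/off=np.array([.0250,.0035,.006])/' h.py; python3 - <<'E'
from h import *
p,T=hang(90,.04); go(p+[0,.02,0],T)
# bright-grey knuckle pixels in top view
o,D=dn(); f=robot.grab_frame("top"); g=f["color"].astype(int)
e=project(f,o+np.array([(.055,-.074,.011),(.035,-.074,.011),(-.055,-.074,.011)])@D.T); print(e.round(1))
for v in range(254,280,2): print(v," ".join("%3d"%g[v,u].mean() for u in range(330,372,2)))
E
```

```text
t 35.78 dr [-0.0, -0.1, -0.2] dp [-9.65, 0.77, 6.01]
[[348.5 264.7]
 [348.1 265.6]
 [346.4 269. ]]
254  95  73  79  50  78  75  67 154 179 172 179 171 176 176 180 175 174 177 179 177 174
256  68  78  74  47  79  81  46 161 175 175 179 176 179 175 178 176 180 180 172 180 176
258  49  78  75  45  73  76  36 175 178 172 145 182 176 176 172 175 176 174 172 171 174
260  48  76  76  51  73  76  43 162 150 139 159 147 170 178 174 175 173 175 176 175 179
262  55  72  69  60  78  76  40 127 148 116 103 115 139 184 176 170 177 176 176 171 174
264  66  78  70  64  79  65  50  81 138 128 154 105 142 179 171 173 178 174 175 179 177
266  69  77  61  73  80  62  89  66 148  92  94 114 148 179 176 174 177 174 175 175 176
268  76  82  59  77  76  89 176 141  66 144 155 153 165 177 177 178 180 171 183 175 174
270  72  79  53  76  78 121 177 103 134  94 120 133 179 176 178 176 176 176 177 177 175
272  77  82  51  76  76 128 181 152  93 116 134 174 173 180 178 178 175 178 173 175 177
274  75  75  48  79  71 135 180 177 181 182 182 179 178 181 174 172 173 176 176 176 175
276  79  82  53  73  64 160 179 180 180 177 175 174 179 178 180 175 175 172 177 180 175
278  77  71  54  79  69 172 179 177 179 178 181 171 180 179 176 177 175 174 179 176 171
```

```bash
cat >> h.py <<'E'
def knfit(f,o,D,u0,v0,n=30,S=8,thr=166,cmin=None):
    g=f["color"].astype(float).mean(2)[v0:v0+n,u0:u0+n]; obs=g<thr
    if cmin: obs[:,:cmin-u0]=0
    a=np.linspace(0,2*np.pi,40); best=None
    base=[]
    for x0 in (.035,-.055):
        P=np.vstack([np.c_[np.full(40,x0+dx),-.074+.011*np.cos(a),.011+.011*np.sin(a)] for dx in (0,.02)])
        base.append(project(f,o+P@D.T))
    for du in np.arange(-5,5.1,.25):
        for dv in np.arange(-5,5.1,.25):
            m=np.zeros((n*S,n*S),np.uint8)
            for b in base:
                h=cv2.convexHull(((b+[du-u0+.5,dv-v0+.5])*S).astype(np.int32)); cv2.fillConvexPoly(m,h,1)
            c=cv2.resize(m.astype(np.float32),(n,n),interpolation=cv2.INTER_AREA)
            if cmin: c[:,:cmin-u0]=0
            s=np.abs(c-obs).sum()
            if best is None or s<best[0]: best=(s,du,dv)
    return best
E
python3 - <<'E'
from h import *
o,D=dn(); f=robot.grab_frame("top")
b=knfit(f,o,D,340,250,cmin=347); print(b)
k=o+D@np.array([.045,-.074,.011]); q=project(f,k)[0]; print("cam-knuckle minus arm-knuckle",atz(f,q[0]+b[1],q[1]+b[2],k[2])-k)
E
```

```text
(np.float32(10.0625), np.float64(1.5), np.float64(-1.0))
cam-knuckle minus arm-knuckle [ 2.01011148e-03 -3.01118788e-03  1.11022302e-16]
```

```bash
sed -i 's/^pin=.*/pin=np.array([.459,-.192]); celyaw=-5.35/' h.py; python3 - <<'E'
from h import *
p,T=hang(90,.04); go(p+[0,.02,0],T); go(p,T)
E
```

```text
t 35.88 dr [0.0, -0.1, -0.2] dp [-9.32, 0.54, 6.02]
t 35.88 dr [0.0, -0.1, -0.2] dp [-11.31, 0.73, 6.01]
```

Call:
carry_out(deltas=[{"dr":[0,-0.1,-0.2],"dp":[-1,0.5,3],"grip":0},{"dr":[0,-0.1,-0.2],"dp":[-3,0.5,5.5],"grip":0},{"dr":[0,-0.1,-0.2],"dp":[-5,0.5,6],"grip":0},{"dr":[0,-0.1,-0.2],"dp":[-7,0.6,6],"grip":0},{"dr":[0,-0.1,-0.2],"dp":[-8.5,0.6,6],"grip":0},{"dr":[0,-0.1,-0.2],"dp":[-9.5,0.6,6],"grip":0},{"dr":[0,-0.1,-0.2],"dp":[-9.5,0.6,6],"grip":0},{"dr":[0,-0.1,-0.2],"dp":[-9.5,0.6,6],"grip":0}])

```text
t: 36.55
position: [0.4717, -0.0971, 0.1553]
orientation: [2.324, 2.114, 0.001]
wrist_force: [-0.0, 1.0, -3.6]
grip_width: 0.12
grip_force: 58.0
```

```bash
python3 - <<'E'
from h import *
st=robot.state(); print(st["position"],st["wrist_force"])
o,D=dn(); print((o+D@np.array(KP["knuckle_lower"])).round(4),D.round(3).tolist()); 
for c,f,n,l in collect(o,D,rad=15): print(c,n,(l-project(f,o+D@np.array(KP[n]))[0]).round(1))
p,T=hang(90,.04); go(p,T)
f=robot.grab_frame("top"); g=f["color"].astype(int).mean(2); e=project(f,o+D@np.array([.055,-.074,.011]))[0]; print(e)
u,v=int(e[0]),int(e[1])
for r in range(v-10,v+14,2): print(r," ".join("%3d"%g[r,c] for c in range(u-14,u+16,2)))
E
```

```text
[ 0.4717476  -0.09709348  0.15534418] [-0.04357702  0.98252667 -3.64851609]
[ 0.4595 -0.1737  0.0753] [[-0.0, 0.095, -0.995], [-0.0, 0.995, 0.095], [1.0, 0.0, -0.0]]
side door_grip [ 1.6 -1.5]
side door_top [ 0.2 -1.6]
side door_edge [1.6 3.4]
side knuckle_upper [-2.8 -0.4]
side knuckle_lower [-0.5  0.1]
top door_edge [2.3 2.8]
t 37.15 dr [0.0, 0.0, -0.0] dp [-1.83, 0.13, 0.02]
[392.79581401 268.64049831]
258  67  72  73  70  75  87  57  25  75  67  39  67  67  61  61
260  68  66  68  71  71  74  34  34  75  68  44  73  74  41  63
262  63  64  67  68  69  68  19  56  72  63  60  74  67  60  52
264  58  65  64  65  67  59  25  66  70  39  68  72  49  34  30
266  61  64  62  65  66  27  41  76  73  45  75  74  65  33  30
268  56  62  52  59  41  16  44  69  67  49  72  63  87  41  28
270  56  55  62  55  31  30  71  70  60  66  70  74  87  32  23
272  44  49  50  46  31  34  71  74  38  75  71  69  86  44  23
274  47  40  34  18  30  38  71  73  42  70  71 100  96  64  27
276  12 106  75  26  21  56  65  66  55  73  71  21  32  40  46
278  39 200 100  27  16  72  70  51  69  65  49  50  30  42  29
280  34 192  29  34  33  72  69  39  67  60 181 187 185 169 165
```

Call:
carry_out(deltas=[{"dr":[0,0,0],"dp":[-0.6,0,0],"grip":0},{"dr":[0,0,0],"dp":[-1.2,0.1,0],"grip":0},{"dr":[0,0,0],"dp":[-1.6,0.1,0],"grip":0},{"dr":[0,0,0],"dp":[-1.8,0.1,0],"grip":0},{"dr":[0,0,0],"dp":[-1.8,0.1,0],"grip":0},{"dr":[0,0,0],"dp":[-1.8,0.1,0],"grip":0}])

```text
t: 37.7
position: [0.4709, -0.1154, 0.1551]
orientation: [2.324, 2.114, -0.0]
wrist_force: [0.4, -0.1, -3.5]
grip_width: 0.122
grip_force: 58.0
```

```bash
cat >> h.py <<'E'
def kr():
    st=robot.state(); o,D=dn(); print("t",round(st["t"],2),"lower mouth",(o+D@np.array(KP["knuckle_lower"])).round(4),"F",(st["wrist_force"]+[0,0,3.4]).round(1),"tau",st["ft_torque"].round(2),"rot",R.from_matrix(Dopen(90).T@D).as_rotvec(degrees=True).round(1),st["grip_width"])
E
python3 -c "
from h import *
kr()"
```

```text
t 37.7 lower mouth [ 0.4586 -0.1921  0.0751] F [ 0.4 -0.1 -0.1] tau [-0.08  0.06 -0.03] rot [-0.1  0.   0. ] 0.12196817512796422
```

Call:
carry_out(deltas=[{"dr":[0,0,0],"dp":[0,0,0.6],"grip":0},{"dr":[0,0,0],"dp":[0,0,1.2],"grip":0},{"dr":[0,0,0],"dp":[0,0,1.5],"grip":0},{"dr":[0,0,0],"dp":[0,0,1.8],"grip":0},{"dr":[0,0,0],"dp":[0,0,1.8],"grip":0}])

```text
t: 38.12
position: [0.4702, -0.1148, 0.1359]
orientation: [-2.322, -2.114, 0.002]
wrist_force: [-0.4, -0.3, -4.2]
grip_width: 0.122
grip_force: 58.0
```

```bash
python3 -c "
from h import *
kr()"
```

```text
t 38.12 lower mouth [ 0.4579 -0.1914  0.0559] F [-0.4 -0.3 -0.8] tau [-0.03  0.1  -0.01] rot [-0.   0.1 -0. ] 0.12181516493228696
```

Call:
carry_out(deltas=[{"dr":[0,0,0],"dp":[0,0,0.2],"grip":0},{"dr":[0,0,0],"dp":[0,0,0.4],"grip":0},{"dr":[0,0,0],"dp":[0,0,0.6],"grip":0},{"dr":[0,0,0],"dp":[0,0,0.6],"grip":0}])

```text
t: 38.45
position: [0.4708, -0.1153, 0.1308]
orientation: [2.323, 2.115, -0.001]
wrist_force: [-0.5, -0.4, -4.4]
grip_width: 0.122
grip_force: 58.0
```

```bash
python3 -c "
from h import *
kr()"
```

```text
t 38.45 lower mouth [ 0.4585 -0.192   0.0509] F [-0.5 -0.4 -1. ] tau [-0.23  0.08  0.02] rot [-0.  0.  0.] 0.12203832087637283
```

Call:
carry_out(deltas=[{"dr":[0,0,0],"dp":[0,0,0.3],"grip":0},{"dr":[0,0,0],"dp":[0,0,0.6],"grip":0},{"dr":[0,0,0],"dp":[0,0,0.8],"grip":0},{"dr":[0,0,0],"dp":[0,0,0.8],"grip":0}])

```text
t: 38.78
position: [0.4707, -0.1152, 0.1225]
orientation: [-2.323, -2.115, 0.001]
wrist_force: [-0.6, -1.3, -4.4]
grip_width: 0.119
grip_force: 58.0
```

```bash
python3 -c "
from h import *
kr()"
```

```text
t 38.78 lower mouth [ 0.4584 -0.192   0.0425] F [-0.6 -1.3 -1. ] tau [-0.47  0.01  0.03] rot [-0.  0.  0.] 0.11923624592697524
```

Call:
carry_out(deltas=[{"dr":[0,0,0],"dp":[-0.1,0,0],"grip":0},{"dr":[0,0,0],"dp":[-0.1,0,0.3],"grip":0},{"dr":[0,0,0],"dp":[-0.1,0,0.5],"grip":0},{"dr":[0,0,0],"dp":[-0.1,0,0.5],"grip":0}])

```text
t: 39.12
position: [0.4705, -0.1159, 0.1175]
orientation: [-2.323, -2.114, 0.001]
wrist_force: [0.9, 0.3, -3.4]
grip_width: 0.12
grip_force: 58.0
```

```bash
python3 -c "
from h import *
kr()"
```

```text
t 39.12 lower mouth [ 0.4581 -0.1925  0.0375] F [ 0.9  0.3 -0. ] tau [-0.03  0.03 -0.03] rot [-0.   0.1 -0. ] 0.12012607715057264
```

Forces are near zero. Lowering to seat contact.

Call:
carry_out(deltas=[{"dr":[0,0,0],"dp":[0,0,0.15],"grip":0},{"dr":[0,0,0],"dp":[0,0,0.3],"grip":0},{"dr":[0,0,0],"dp":[0,0,0.45],"grip":0},{"dr":[0,0,0],"dp":[0,0,0.45],"grip":0}])

```text
t: 39.45
position: [0.4715, -0.1162, 0.1153]
orientation: [2.323, 2.114, 0.001]
wrist_force: [-1.9, 2.5, 4.0]
grip_width: 0.12
grip_force: 58.0
```

```bash
python3 -c "
from h import *
kr()"
```

```text
t 39.45 lower mouth [ 0.4594 -0.1929  0.0353] F [-1.9  2.5  7.4] tau [ 0.03  0.6  -0.11] rot [-0.  -0.1  0. ] 0.12033334099891753
```

Seated: the mouth is at z 0.035 and the force rises on the bracket. Letting go and rising.

Call:
carry_out(deltas=[{"dr":[0,0,0],"dp":[0,0,0],"grip":4},{"dr":[0,0,0],"dp":[0,0,0],"grip":4},{"dr":[0,0,0],"dp":[0,0,0],"grip":4},{"dr":[0,0,0],"dp":[0,0,0],"grip":4},{"dr":[0,0,0],"dp":[0,0,0],"grip":4},{"dr":[0,0,0],"dp":[0,0,0],"grip":4},{"dr":[0,0,0],"dp":[0,0,-1],"grip":4},{"dr":[0,0,0],"dp":[0,0,-3],"grip":4},{"dr":[0,0,0],"dp":[0,0,-6],"grip":4},{"dr":[0,0,0],"dp":[0,0,-7],"grip":4},{"dr":[0,0,0],"dp":[0,0,-7],"grip":4}])

```text
t: 40.37
position: [0.4732, -0.117, 0.188]
orientation: [2.318, 2.11, 0.005]
wrist_force: [0.5, 0.8, -0.1]
grip_width: 0.42
grip_force: 0.0
```

```bash
python3 - <<'E'
from h import *
st=robot.state(); print(st["t"],st["position"],st["wrist_force"],st["grip_width"])
D=Dopen(90); o=np.array([.459,-.193,.035])-D@np.array(KP["knuckle_lower"]); print(o)
for c,f,n,l in collect(o,D,rad=15): print(c,n,(l-project(f,o+D@np.array(KP[n]))[0]).round(1))
E
```

```text
40.3667 [ 0.47319302 -0.11699433  0.18797925] [ 0.54953041  0.81155749 -0.08340255] 0.41965030797813735
[ 0.4768518 -0.120348   0.09     ]
side door_grip [1.3 0.5]
side door_top [ 0.2 -3.1]
side door_edge [5.  5.3]
side knuckle_upper [-2.4  1.9]
side knuckle_lower [-1.3 -1. ]
top door_edge [-1.3  1. ]
```

```bash
cat >> h.py <<'E'
hinge=np.array([.459,-.193])
def sw(a,gap,zr=.108,r=.114):
    D=Dopen(a); return np.array([*hinge,zr])+r*D[:,1]+(.013+gap)*D[:,2],topR(D)
E
python3 - <<'E'
from h import *
frm=None
p,T=sw(90,.03); go(p,T); print(p)
E
```

```text
t 40.97 dr [-0.0, 0.0, -0.0] dp [3.63, -4.75, 7.53]
[ 0.42681662 -0.07548732  0.108     ]
```

Call:
carry_out(deltas=[{"dr":[0,0,0],"dp":[1.5,-2,0],"grip":0},{"dr":[0,0,0],"dp":[3,-4,0],"grip":0},{"dr":[0,0,0],"dp":[3.6,-4.7,0],"grip":0},{"dr":[0,0,0],"dp":[3.6,-4.7,0],"grip":0},{"dr":[0,0,0],"dp":[3.6,-4.7,2.5],"grip":0},{"dr":[0,0,0],"dp":[3.6,-4.7,5],"grip":0},{"dr":[0,0,0],"dp":[3.6,-4.7,7.5],"grip":0},{"dr":[0,0,0],"dp":[3.6,-4.7,7.5],"grip":0},{"dr":[0,0,0],"dp":[3.6,-4.7,7.5],"grip":0}], force=20)

```text
t: 41.72
position: [0.4269, -0.076, 0.1077]
orientation: [-2.322, -2.113, 0.003]
wrist_force: [-0.1, -0.4, 0.2]
grip_width: 0.005
grip_force: 0.0
```

```bash
python3 - <<'E'
from h import *
st=robot.state(); print(st["t"],st["position"],st["wrist_force"],st["grip_width"])
for a,g in ((90,.01),(82,.005),(74,0),(66,0),(58,0),(50,0),(42,0),(34,0),(26,0)): print(a,end=" "); go(*sw(a,g))
E
```

```text
41.7167 [ 0.42692609 -0.0760131   0.10768657] [-0.10180283 -0.37312647  0.22195707] 0.0048534801755047265
90 t 41.72 dr [-0.2, -0.0, -0.0] dp [0.05, 1.98, -0.04]
82 t 41.72 dr [-0.2, 0.0, 8.0] dp [0.19, 4.09, -0.04]
74 t 41.72 dr [-0.2, 0.0, 16.0] dp [-0.03, 6.18, -0.05]
66 t 41.72 dr [-0.2, 0.0, 24.0] dp [-0.4, 7.73, -0.05]
58 t 41.72 dr [-0.2, 0.0, 32.0] dp [-0.99, 9.22, -0.06]
50 t 41.72 dr [-0.2, 0.1, 40.0] dp [-1.77, 10.62, -0.06]
42 t 41.72 dr [-0.2, 0.1, 48.0] dp [-2.75, 11.89, -0.06]
34 t 41.72 dr [-0.1, 0.1, 56.0] dp [-3.89, 13.01, -0.07]
26 t 41.72 dr [-0.1, 0.1, 64.0] dp [-5.17, 13.96, -0.07]
```

Call:
carry_out(deltas=[{"dr":[0,0,0],"dp":[0,1,0],"grip":0},{"dr":[0,0,0],"dp":[0,2,0],"grip":0},{"dr":[0,0,4],"dp":[0.1,3,0],"grip":0},{"dr":[0,0,8],"dp":[0.2,4.1,0],"grip":0},{"dr":[0,0,12],"dp":[0.1,5.1,0],"grip":0},{"dr":[0,0,16],"dp":[0,6.2,0],"grip":0},{"dr":[0,0,22],"dp":[-0.3,7.3,0],"grip":0},{"dr":[0,0,28],"dp":[-0.7,8.5,0],"grip":0},{"dr":[0,0,34],"dp":[-1.2,9.6,0],"grip":0},{"dr":[0,0,40],"dp":[-1.8,10.6,0],"grip":0},{"dr":[0,0,46],"dp":[-2.5,11.6,0],"grip":0},{"dr":[0,0,50],"dp":[-3,12.2,0],"grip":0}])

```text
t: 42.72
position: [0.549, -0.1186, 0.1115]
orientation: [2.999, 0.927, 0.006]
wrist_force: [-0.6, -0.1, 0.3]
grip_width: 0.003
grip_force: 0.0
```

```bash
python3 - <<'E'
from h import *
st=robot.state(); print(st["t"],st["position"],st["wrist_force"])
for a,g in ((38,0),(32,0),(26,0),(20,0),(14,0),(8,0),(4,0),(0,0),(0,-.002)): print(a,end=" "); go(*sw(a,g))
print([(x["location"],x["p"]) for x in robot.pinpoint("door_edge","side")][:4])
f=robot.grab_frame("side")
for a in (60,45,30,0,-5): 
    D=Dopen(a); print(a,project(f,np.array([.459,-.193,.09])+.134*D[:,1]-.005*D[:,2]).round(0).tolist(),end=";")
E
```

```text
42.7167 [ 0.5489609  -0.11863857  0.11147242] [-0.56530562 -0.12761724  0.33474325]
38 t 42.72 dr [0.2, -0.1, 1.7] dp [-0.19, 0.1, 0.35]
32 t 42.72 dr [0.2, -0.2, 7.7] dp [-0.15, 1.3, 0.35]
26 t 42.72 dr [0.2, -0.2, 13.7] dp [-0.24, 2.5, 0.36]
20 t 42.72 dr [0.2, -0.2, 19.7] dp [-0.45, 3.68, 0.36]
14 t 42.72 dr [0.2, -0.2, 25.7] dp [-0.79, 4.83, 0.36]
8 t 42.72 dr [0.2, -0.2, 31.7] dp [-1.24, 5.95, 0.37]
4 t 42.72 dr [0.2, -0.2, 35.7] dp [-1.61, 6.66, 0.37]
0 t 42.72 dr [0.2, -0.2, 39.7] dp [-2.02, 7.34, 0.37]
0 t 42.72 dr [0.2, -0.2, 39.7] dp [-2.15, 7.5, 0.37]
[([262.6, 314.9], 0.92), ([316.1, 241.8], 0.81), ([195.5, 249.2], 0.22)]
60 [[342.0, 254.0]];45 [[358.0, 256.0]];30 [[373.0, 260.0]];0 [[396.0, 274.0]];-5 [[399.0, 277.0]];
```

Call:
carry_out(deltas=[{"dr":[0,0,5],"dp":[-0.2,0.7,0.2],"grip":0},{"dr":[0,0,10],"dp":[-0.2,1.7,0.3],"grip":0},{"dr":[0,0,15],"dp":[-0.3,2.7,0.3],"grip":0},{"dr":[0,0,20],"dp":[-0.5,3.7,0.3],"grip":0},{"dr":[0,0,25],"dp":[-0.8,4.7,0.3],"grip":0},{"dr":[0,0,30],"dp":[-1.1,5.6,0.3],"grip":0},{"dr":[0,0,34],"dp":[-1.4,6.3,0.3],"grip":0},{"dr":[0,0,37],"dp":[-1.7,6.8,0.3],"grip":0},{"dr":[0,0,38.5],"dp":[-1.9,7.1,0.3],"grip":0},{"dr":[0,0,39.7],"dp":[-2,7.2,0.3],"grip":0},{"dr":[0,0,39.7],"dp":[-2,7.3,0.3],"grip":0},{"dr":[0,0,39.7],"dp":[-2,7.3,0.3],"grip":0}])

```text
t: 43.82
position: [0.5713, -0.1886, 0.1062]
orientation: [3.138, -0.137, 0.001]
wrist_force: [-0.1, 0.5, -0.1]
grip_width: 0.005
grip_force: 0.1
```

```bash
python3 - <<'E'
from h import *
st=robot.state(); print(st["t"],st["position"],st["wrist_force"],(Dopen(0).T@st["wrist_force"]).round(1))
go(*sw(0,-.002)); D=Dopen(0); o=np.array([.459,-.193,.035])-D@np.array(KP["knuckle_lower"])
for c,f,n,l in collect(o,D,rad=15): print(c,n,(l-project(f,o+D@np.array(KP[n]))[0]).round(1))
E
```

```text
43.8167 [ 0.57129301 -0.18858059  0.10616547] [-0.09173931  0.49254958 -0.14591971] [-0.1 -0.1  0.5]
t 43.82 dr [0.0, -0.0, 0.3] dp [0.26, 0.39, -0.18]
side door_top [-0.8 -0.4]
side knuckle_upper [ 0.2 -0. ]
side knuckle_lower [-1.  -2.8]
```

Call:
carry_out(deltas=[{"dr":[0,0,0],"dp":[0.1,0.15,0],"grip":0},{"dr":[0,0,0],"dp":[0.1,0.3,0],"grip":0},{"dr":[0,0,0],"dp":[0.1,0.4,0],"grip":0},{"dr":[0,0,0],"dp":[0.1,0.4,0],"grip":0}])

```text
t: 44.75
position: [0.5718, -0.193, 0.1057]
orientation: [3.138, -0.14, 0.0]
wrist_force: [0.1, 0.7, 0.1]
grip_width: 0.005
grip_force: 0.1
```

Call:
carry_out(deltas=[{"dr":[0,0,0],"dp":[0,0.15,0],"grip":0},{"dr":[0,0,0],"dp":[0,0.3,0],"grip":0},{"dr":[0,0,0],"dp":[0,0.3,0],"grip":0}])

```text
t: 45.0
position: [0.5715, -0.196, 0.1057]
orientation: [3.138, -0.14, 0.0]
wrist_force: [-0.2, 0.1, -0.0]
grip_width: 0.005
grip_force: 0.1
```

Call:
carry_out(deltas=[{"dr":[0,0,0],"dp":[0,0.15,0],"grip":0},{"dr":[0,0,0],"dp":[0,0.3,0],"grip":0},{"dr":[0,0,0],"dp":[0,0.4,0],"grip":0},{"dr":[0,0,0],"dp":[0,0.4,0],"grip":0}])

```text
t: 45.33
position: [0.5714, -0.1962, 0.1057]
orientation: [-3.132, 0.139, 0.0]
wrist_force: [0.7, 11.7, 2.0]
grip_width: 0.004
grip_force: 5.7
```

Call:
carry_out(deltas=[{"dr":[0,0,0],"dp":[0,0.1,0],"grip":0},{"dr":[0,0,0],"dp":[0,0.2,0],"grip":0},{"dr":[0,0,0],"dp":[0,0.2,0],"grip":0}])

```text
t: 45.58
position: [0.5714, -0.1961, 0.1057]
orientation: [-3.128, 0.139, 0.001]
wrist_force: [1.0, 17.4, 3.7]
grip_width: 0.006
grip_force: 8.7
```

```bash
python3 - <<'E'
from h import *
st=robot.state(); print(st["t"],st["position"],st["wrist_force"],((st["position"][:2]-hinge)@Dopen(0)[:2,1:]).round(4))
D=Dopen(0); o=np.array([.459,-.193,.035])-D@np.array(KP["knuckle_lower"])
f=robot.grab_frame("side")
for n in KP: print(n,project(f,o+D@np.array(KP[n])).round(1),[(np.round(x["location"][::-1],1).tolist(),round(x["p"],2)) for x in robot.pinpoint(n,"side")][:4])
E
```

```text
45.5833 [ 0.57139335 -0.19607596  0.10569899] [ 1.03641063 17.38635548  3.70360682] [0.1122 0.0074]
door_grip [[362.5 273.7]] [([257.3, 309.7], 0.91), ([299.0, 177.6], 0.78)]
door_top [[371.8 253.1]] [([299.3, 191.0], 0.94), ([373.1, 251.3], 0.74), ([267.0, 308.3], 0.62)]
door_edge [[396.4 274.3]] [([246.4, 319.2], 0.62), ([310.2, 180.6], 0.59)]
knuckle_upper [[336.9 276.8]] [([287.5, 316.7], 0.91), ([336.3, 277.6], 0.82), ([249.9, 221.9], 0.71), ([281.9, 187.3], 0.62)]
knuckle_lower [[337.1 313.4]] [([275.6, 336.4], 0.8), ([281.5, 177.5], 0.8), ([336.3, 314.0], 0.68)]
```

The door is at a hard stop against the front: 17 N and no motion. Backing off straight out, then up.

Call:
carry_out(deltas=[{"dr":[0,0,0],"dp":[0,-0.5,0],"grip":0},{"dr":[0,0,0],"dp":[0,-1,0],"grip":0},{"dr":[0,0,0],"dp":[0,-2.5,0],"grip":0},{"dr":[0,0,0],"dp":[0,-5,0],"grip":0},{"dr":[0,0,0],"dp":[0,-9,-3],"grip":0},{"dr":[0,0,0],"dp":[0,-13,-7],"grip":0},{"dr":[0,0,0],"dp":[0,-17,-11],"grip":0},{"dr":[0,0,0],"dp":[0,-21,-14],"grip":0},{"dr":[0,0,0],"dp":[0,-25,-14],"grip":0},{"dr":[0,0,0],"dp":[0,-28,-14],"grip":0},{"dr":[0,0,0],"dp":[0,-28,-14],"grip":0},{"dr":[0,0,0],"dp":[0,-28,-14],"grip":0}])

```text
t: 46.88
position: [0.5964, 0.0822, 0.2479]
orientation: [-3.137, 0.131, -0.006]
wrist_force: [-0.6, 0.3, -0.1]
grip_width: 0.005
grip_force: 0.0
```

```bash
python3 - <<'E'
from h import *
st=robot.state(); print(st["t"],st["position"],st["wrist_force"])
D=Dopen(0); o=np.array([.459,-.193,.035])-D@np.array(KP["knuckle_lower"])
for a in (0,6,12):
  D=Dopen(a); o=np.array([.459,-.193,.035])-D@np.array(KP["knuckle_lower"]); print("angle",a)
  for c,f,n,l in collect(o,D,rad=15): print(c,n,(l-project(f,o+D@np.array(KP[n]))[0]).round(1))
for c in ("motor","bull_gear","driver"): print(c,[(np.round(x["location"]).tolist(),round(x["p"],2)) for x in robot.pinpoint(c,"top")][:2])
# front edge of door at its top, in the top view: dark/edge columns along rows
f=robot.grab_frame("top"); g=f["color"].astype(int).mean(2)
for v in range(205,280,8): print(v," ".join("%3d"%g[v,u] for u in range(380,424,2)))
D=Dopen(0); o=np.array([.459,-.193,.035])-D@np.array(KP["knuckle_lower"]); print(project(f,o+np.array([(.07,y,zz) for y in (-.06,.06) for zz in (0,.012,.048)])@D.T).round(1))
E
```

```text
46.8833 [0.59638469 0.08219518 0.24791328] [-0.63595952  0.33351462 -0.14926934]
angle 0
side door_top [-2.1  0.3]
side knuckle_upper [ 1.1 -0.5]
side knuckle_lower [-4.3 -0. ]
top door_grip [2.4 1.8]
top door_top [ 0.4 -2.3]
top door_edge [-0.9  1.4]
top knuckle_upper [3.9 0.1]
top knuckle_lower [ 3.2 -1.4]
angle 6
side door_top [3.5 2.8]
side knuckle_upper [0.9 0.9]
side knuckle_lower [-2.8  0.3]
top door_top [ 2.1 -2.5]
top door_edge [ 6.1 -0.2]
top knuckle_upper [0.4 1. ]
top knuckle_lower [ 4.1 -2.4]
angle 12
side door_top [4.2 4.1]
side knuckle_upper [ 1.1 -0. ]
side knuckle_lower [-3.2  0.5]
top door_grip [ 4.  -0.9]
top door_top [ 7.8 -0.8]
top door_edge [11.6  0.6]
top knuckle_upper [ 2.3 -0.5]
top knuckle_lower [ 3.1 -0.4]
motor [([155.0, 339.0], 0.84)]
bull_gear [([217.0, 401.0], 0.18)]
driver [([267.0, 397.0], 0.62), ([240.0, 403.0], 0.53)]
205 186 186 190 191 189 191 194 193 191 193 189 185 184 189 186 188  89  96 106 127 117 147
213 181 180 189 100 114 104 108 109 109 114  46  10  38  40  35  43 116 108 106 112 146 147
221 187 193 182 106 117 108 115 103   2  17  24  15  40  35  40  56 109 108 105 125 142 138
229 145 148  48  71  72  76  89  83  26  30  16   4  49  38  44  70 112 108 104 150 146 155
237 204 132  71  70  70  95 117  80   4   4  14  19  42  36  35 101 108 112 113 146 142 152
245 138  90  75  74  64 116 116  49  36  12   8  19  42  39  38 116 109 109 115 148 148 148
253 164  42  66  65  65  80  74  63  43  28  31  27  30  36  55 115 111 112 128 148 154 152
261 180 107 111 112 111 113 114  25  19  26  15  27  38  30  66  99  95  99 122 118 125 134
269 192 174 110 106 106 114  95  69  94 132  66  57 141  36 101 117 117 115 115 115 111 109
277 188 189 188 190 191 195  62 137 144  95  30  41  42  48  41  47  46  49  45  45  45  43
[[406.  263.7]
 [400.4 263.2]
 [383.6 261.6]
 [410.  208.9]
 [404.5 208.4]
 [388.  206.9]]
```

```bash
python3 -c "
from rig import robot
print(robot.job_done())"
```

```text
the job is handed in; nothing more can be done
None
```

The job is handed in at about 47 s. The door was laid in the cradle, hung on both pins at 90° open, let go and swung shut flat against the cell. The first hanging try knocked it askew against the upper bracket, so I re-laid and regrasped it once. The arm never worked near the motor, gear or screwdriver, but in the last check only the motor could be found at its place.

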